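Release the lever lock and set the length stop

TASK

Release the slide of the bench length stop: lift the locking collar on the lever, flip the lever over to the other side, away from the slide, and see that the collar drops fully home in the notch there, so that the lever is locked again. Then push the stiff slide by its upright tab, a little at a time, until its pointer stands in line with the index mark, without running past it. Do not shift the index mark, and leave the measuring tools lying around alone.

Things in the scene. Friction and masses are not known exactly. Their poses are not given: they have to be found in the camera images.
- stop_bed: the length stop: a flat dark steel bed 100 x 360 mm, 12 mm thick, bolted to the desk. Origin under its middle, at desk height; x across the bed (the scale strip lies along its -x edge), y along it: the lever toggle stands at the +y end, the slide runs on the -y half, z up.
- lever_pivot (a point): hinge axis of the lever (along the bed's x), 60 mm above the desk, between two round-topped grey cheek plates of 46 mm radius about this point, 34 mm over their outsides. They hide a sector with two notches. The lever rises from here, a 12 mm rod whose black cap (20 mm wide) ends 112 mm from the pivot.
- lock_lever (a joint): lever angle, rad: 0 = as found, locked, leaning 0.436 from upright towards the slide (bed -y); grows as it is flipped over (upright at 0.436, end 1.20). Stays where left. The far notch is hidden, anywhere from 0.74 to 0.98 (0.03 play): feel for it. With the collar let go on the sector between the notches, the lever pushed on stops dead as the collar drops in; carried past, it does not drop.
- lock_collar (a joint): travel of the collar along the lever away from the pivot, m: 0 = fully home in a notch (lever locked), about 0.008 = riding on the sector between or beyond the notches, 0.013 = lifted to its stop. It must be lifted more than 0.009 to come out of a notch. A spring drives it home with 5 N (7 N when lifted). Riding, the lever pushed near the collar's top gives way to 3 to 8 N.
- collar_center (a point): middle of the locking collar: a rounded aluminium block sleeved on the lever, 30 mm across (bed x; two ribbed flats) x 34 mm x 38 mm along the lever, a dark band near either end; 67 mm from the pivot when home. The lever cap ends 45 mm beyond it. Pinch it on the flats (fingers closing along bed x) and lift it along the lever, not straight up.
- tab_face (a point): the slide's upright aluminium tab, 60 mm wide (bed x), 10 mm thick, top 83 mm and foot 39 mm above the desk: this is the middle of its face towards the lever (bed +y), 65 mm above the desk. Push here along bed -y. The slide is barred (a few mm of play) until the lever is flipped; then it takes a steady 6 N and stays where it is left.
- slide_pointer (a point): tip of the small steel pointer on the -x side of the slide, 31 mm above the desk. It moves with the slide, 35 mm on the bed's -y side of the tab face.
- index_mark (a point): index mark: a thin upright steel blade (3 mm thick, top 42 mm above the desk; this point is mid-thickness) on a dark clip on the scale strip, 40 to 100 mm from the parked pointer towards bed -y, and not to be shifted. The pointer is in line with it when both have the same bed y.
- caliper: bystander: digital caliper, 72 x 235 x 15 mm, lying flat on the -x side of the bed; origin under its middle.
- micrometer: bystander: outside micrometer, 46 x 140 x 14 mm, lying flat on the +x side of the bed; origin under its middle.
- ring_gauge: bystander: knurled steel ring, 54 mm wide, 18 mm high, lying flat on the +x side of the bed; origin under its middle.

How it is judged:
By the outcome, as a careful person would: the job done as asked, in the order asked, and still so for the second after the job is handed in, with the robot touching nothing.
It also fails if it takes over 67 s, if anything falls off the work surface, if the arm or the gripper's body presses on something with over 40 N, if the wrist force passes 120 N, or if a joint passes its speed limit or range.

ROBOT

A 7-joint arm with a two-finger parallel gripper is mounted at the origin on the work surface; the furniture and walls round the work are solid. World frame = base frame: x ahead of the robot, y to its left, z up, the work surface at z = 0. Lengths are in m, angles in degrees, forces in N, time in s.
With the tool pointing down it reaches from about 0.375 to 0.925 m from the base axis. Payload 3.1 kg.
Tool frame: the origin (TCP) lies on the mounting face of the last link; the fingertips stand 173 mm ahead of it and the grasp point (between the pads) lies 155 mm ahead of it; z points along the fingers, y is the direction in which the jaws open and shut (so a half turn about z gives the same grasp; the last joint's range is limited). The gripper opens to 85 mm and grips with 20 to 120 N. Pads are 22 mm wide; open, the fingers measure 114 mm over their backs; the gripper's body (76 mm by 85 mm) begins 54 mm behind the grasp point. The pads swing forward as they close: fully open they stand 13 mm farther back than shut.
Start: joints at [-81.119, 21.939, 2.515, 91.553, -1.026, 66.532, -2.859], TCP at [0.163, 0.629, 0.405] pointing down, gripper open.
Joint ranges: [-149.38, 149.38], [-23.57, 123.04], [-84.95, 90], [0, 143.3], [-89.99, 269.99], [3.08, 112.72], [-163.45, 163.45]. Speed limits (degrees/s): [159.86, 159.86, 180, 180, 180, 180, 180].

INTERFACE

Orientations are given as a 3x3 rotation matrix whose columns are the frame's x, y, z axes.
In Python, from station import move_pose, move_linear, move_j, open_jaws, grasp, dwell, inverse_kinematics, snapshot, camera_model, IKError, hand_in, read_time, read_joint_positions, read_qvel, read_tau, read_tcp_pos, read_tool_rot, read_wrist_force, read_torque, read_grip_width gives the robot as it stands. Calls block until the motion is done:
- move_pose(position, orientation): joint-space move of the TCP to a pose.
- move_linear(position, attitude=None, v=0.15, max_force=None): straight line of the TCP; attitude=None keeps the orientation; v is the mean speed in m/s. With max_force (N) it stops when the force on the tool has changed by that much, and returns True; else False.
- move_j(angles): joint-space move.
- open_jaws() and grasp(grip_force=None): open the fingers fully, or close them until they stop; grip_force is the grip in N (None keeps the last).
- dwell(seconds).
- inverse_kinematics(position, orientation): joint angles nearest the present ones, or None.
- snapshot(name): name is "scene" or "top"; returns the picture (384x512x3 uint8, red, green, blue); there is no depth.
- camera_model(name): a dict with "vertical_fov" (degrees; the focal length in pixels is half the picture's height over the tangent of half this angle, whatever the lens; pixels are square), "cx", "cy" (the principal point, pixels), "rvec" (rotation vector, rad) and "tvec" (3), from world to camera coordinates, as OpenCV has them. Camera axes: x right, y down, z forward; pixel columns grow to the right and rows downward; lengths in m; the calibration is good to about 2 mm. A picture is of the moment at which its call begins. camera_model takes no time and is no camera call.
A pose or a line that the arm cannot do raises IKError and nothing moves.
- hand_in(): hands the job in, once; it reports no verdict.
Readings, each from a call of its own:
- read_time(): time.
- read_joint_positions(): joint angles.
- read_qvel(): joint speeds.
- read_tau(): joint torques, N m.
- read_tcp_pos(): TCP position.
- read_tool_rot(): TCP orientation.
- read_wrist_force(): force on the tool from outside, world axes, zero at the start.
- read_torque(): the same for the moment, N m.
- read_grip_width(): finger opening in m.
Only numpy, scipy, OpenCV 4.12 (cv2) and the standard library are available. Lean on these libraries where they do the work, as an engineer would, in place of code of your own. Each camera call takes 0.05 s, during which the arm holds its last target.

## Working session

There is one attempt and no reset: what is moved stays moved. The work goes in short steps, each a Python script; the robot and the scene stay as the last script left them, time stands still between calls to the robot, and variables do not carry over. Pictures are saved under pics/ and viewed, and the job is handed in when it is done.

```bash
ls; mkdir -p pics; python3 - <<'E'
from station import *
import cv2
for n in("scene","top"):
    im=snapshot(n); cv2.imwrite(f"pics/{n}0.png",im[:,:,::-1]); print(n,camera_model(n))
print(read_time(),read_tcp_pos(),read_tool_rot(),read_grip_width(),read_wrist_force())
E
```

```text
pics
scene {'vertical_fov': 54.45488345159605, 'cx': 252.2307768324564, 'cy': 189.5074948179047, 'rvec': array([ 2.31997688, -0.73655214,  0.25372583]), 'tvec': array([-0.4365172 ,  0.3727811 ,  0.66716704])}
top {'vertical_fov': 56.8771726820866, 'cx': 260.0428643520326, 'cy': 193.1322177970096, 'rvec': array([ 2.1725678 , -2.17671068,  0.07841501]), 'tvec': array([0.07085184, 0.58802801, 0.88582863])}
0.1 [0.16244315 0.6289108  0.40339493] [[-9.68233528e-01  2.50047189e-01 -4.89135102e-04]
 [ 2.50047638e-01  9.68230618e-01 -2.37680933e-03]
 [-1.20718909e-04 -2.42361356e-03 -9.99997056e-01]] 0.08521949191742384 [ 0.6213176  -0.39718113 -0.38838004]
```

View pics/scene0.png

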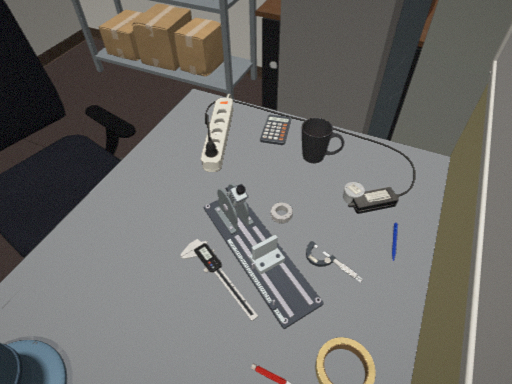

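View pics/top0.png

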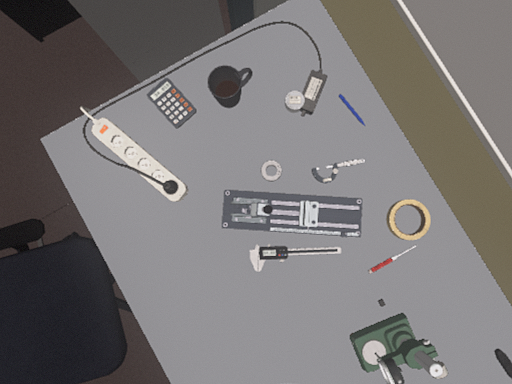

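```bash
cat > h.py <<'E'
import numpy as np, cv2
from station import *
def cam(n):
    c=camera_model(n); f=192/np.tan(np.radians(c['vertical_fov']/2))
    K=np.array([[f,0,c['cx']],[0,f,c['cy']],[0,0,1]]); R=cv2.Rodrigues(c['rvec'])[0]; return K,R,np.array(c['tvec'])
def ray(n,p):
    K,R,t=cam(n); d=R.T@np.linalg.inv(K)@np.array([p[0],p[1],1.]); return -R.T@t,d
def onz(n,p,z):
    o,d=ray(n,p); return o+d*(z-o[2])/d[2]
def proj(n,X):
    K,R,t=cam(n); q=K@(R@np.asarray(X,float)+t); return q[:2]/q[2]
def tri(p1,p2):
    A=[];b=[]
    for n,p in(("scene",p1),("top",p2)):
        o,d=ray(n,p); d=d/np.linalg.norm(d); P=np.eye(3)-np.outer(d,d); A.append(P); b.append(P@o)
    A=np.vstack(A);b=np.hstack(b); X,r,_,_=np.linalg.lstsq(A,b,rcond=None); return X,np.sqrt(r)
E
python3 - <<'E'
from h import *
for n,r in(("scene",(180,170,330,330)),("top",(210,150,375,275))):
    im=cv2.imread(f"pics/{n}0.png"); x0,y0,x1,y1=r
    s=4.8 if n=="top" else 3.75
    s=min(800/(x1-x0),600/(y1-y0)); c=cv2.resize(im[y0:y1,x0:x1],None,fx=s,fy=s,interpolation=cv2.INTER_CUBIC); cv2.imwrite(f"pics/{n}0c.png",c); print(n,s,c.shape)
    print(-cam(n)[1].T@cam(n)[2], proj(n,[0,0,0]),proj(n,read_tcp_pos()))
for p in [(228,191),(364,199),(361,236),(222,227)]: print(onz("top",p,0.012))
E
```

```text
scene 3.75 (600, 562, 3)
[ 0.27721415 -0.39031879  0.73853126] [  8.08320245 398.00695679] [-71.8929591   21.14485603]
top 4.8 (600, 792, 3)
[0.51346459 0.06065387 0.93175346] [288.39913669 428.47236316] [-135.99018254  470.95324419]
[0.59496409 0.15338553 0.012     ]
[ 0.57330633 -0.1995879   0.012     ]
[ 0.47803837 -0.18947229  0.012     ]
[0.50155269 0.16836042 0.012     ]
```

View pics/scene0c.png

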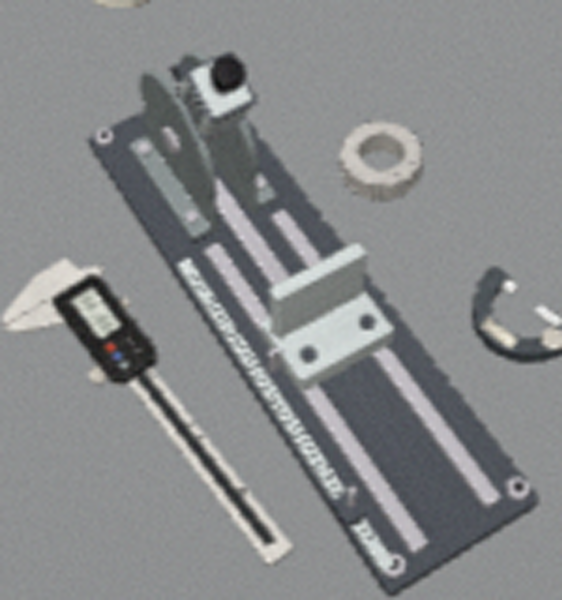

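View pics/top0c.png

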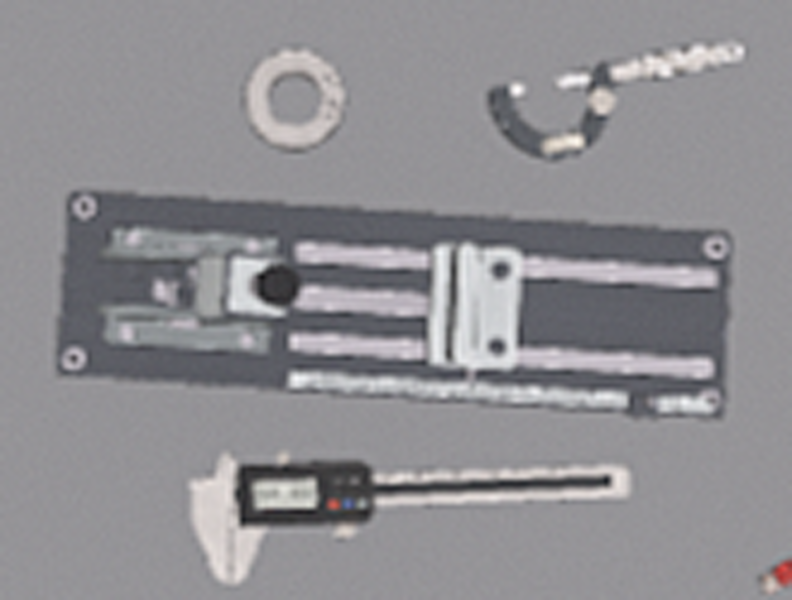

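```bash
cat >> h.py <<'E'
def bedfit(n,im,seed):
    hsv=cv2.cvtColor(im,cv2.COLOR_BGR2HSV)
    m=((hsv[...,2]<100)&(hsv[...,1]>15)).astype(np.uint8)*255
    m=cv2.morphologyEx(m,cv2.MORPH_OPEN,np.ones((3,3)))
    k,l,s,c=cv2.connectedComponentsWithStats(m); i=l[seed[1],seed[0]]
    cs,_=cv2.findContours((l==i).astype(np.uint8),cv2.RETR_EXTERNAL,cv2.CHAIN_APPROX_NONE)
    h=max(cs,key=cv2.contourArea)[:,0]
    w=np.array([onz(n,p,0.012)[:2] for p in h],np.float32)
    return i,s[i],w,l==i
E
python3 - <<'E'
from h import *
for n,sd in (("top",(340,213)),("scene",(300,280))):
    im=cv2.imread(f"pics/{n}0.png"); print(im[sd[1],sd[0]])
    i,s,w,m=bedfit(n,im,sd); print(n,i,s,cv2.minAreaRect(w*1000))
    cv2.imwrite(f"pics/m_{n}.png",m.astype(np.uint8)*255)
E
```

```text
[105  96  98]
top 0 [     0      0    512    384 157679] ((614.6192626953125, 81.35186767578125), (1374.194091796875, 1005.6163330078125), 89.53372955322266)
[96 89 82]
scene 214 [285 258  32  41 308] ((571.5020141601562, -120.02606964111328), (108.4504165649414, 15.080156326293945), 86.03142547607422)
```

```bash
python3 - <<'E'
from h import *
im=cv2.imread("pics/top0.png"); print(im[240,250],im[232,300],im[197,290],im[150,200],im[215,345])
im=cv2.imread("pics/scene0.png"); print(im[320,230],im[225,225],im[295,300])
for n,sd,r in (("top",(340,213),(215,183,370,242)),("scene",(295,280),(195,170,330,330))):
    im=cv2.GaussianBlur(cv2.imread(f"pics/{n}0.png"),(3,3),0)
    m=np.zeros(im.shape[:2],np.uint8); x0,y0,x1,y1=r
    m[y0:y1,x0:x1]=(im.max(2)[y0:y1,x0:x1]<113)
    k,l,s,c=cv2.connectedComponentsWithStats(m); i=1+np.argmax(s[1:,4]); print(s[i])
    mm=(l==i).astype(np.uint8); cv2.imwrite(f"pics/m_{n}.png",cv2.resize(mm[y0:y1,x0:x1]*255,None,fx=3,fy=3))
    h=max(cv2.findContours(mm,0,cv2.CHAIN_APPROX_NONE)[0],key=cv2.contourArea)[:,0]
    w=np.array([onz(n,p,0.012)[:2] for p in h],np.float32); print(cv2.minAreaRect(w*1000))
E
```

```text
[150 147 149] [159 155 152] [103  95  94] [150 146 148] [104 100  99]
[145 143 142] [102 102  94] [88 86 81]
[ 222  190  140   46 2590]Traceback (most recent call last):
  File "<stdin>", line 11, in <module>
  File "h.py", line 9, in onz
    o,d=ray(n,p); return o+d*(z-o[2])/d[2]
        ~~~^^^^^
  File "h.py", line 7, in ray
    K,R,t=cam(n); d=R.T@np.linalg.inv(K)@np.array([p[0],p[1],1.]); return -R.T@t,d
          ~~~^^^
  File "h.py", line 4, in cam
    c=camera_model(n); f=192/np.tan(np.radians(c['vertical_fov']/2))
ValueError: time passes only in moves, steps and waits
```

View pics/m_top.png

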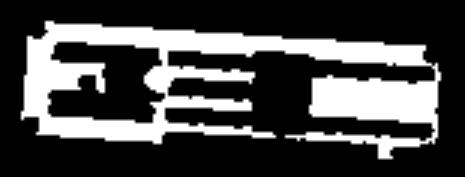

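View pics/m_scene.png

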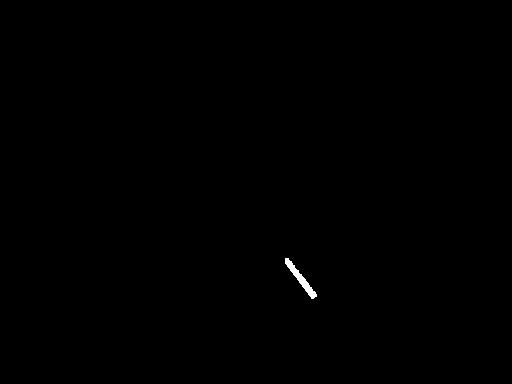

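```bash
sed -i 's/^def cam/import functools\n@functools.lru_cache(None)\ndef cam/' h.py; python3 - <<'E'
from h import *
for n,r in (("top",(215,183,370,242)),("scene",(195,170,330,330))):
    im=cv2.GaussianBlur(cv2.imread(f"pics/{n}0.png"),(3,3),0)
    m=np.zeros(im.shape[:2],np.uint8); x0,y0,x1,y1=r
    m[y0:y1,x0:x1]=(im.max(2)[y0:y1,x0:x1]<125)
    k,l,s,c=cv2.connectedComponentsWithStats(m); i=1+np.argmax(s[1:,4]); print(s[i])
    mm=(l==i).astype(np.uint8); cv2.imwrite(f"pics/m_{n}.png",cv2.resize(mm[y0:y1,x0:x1]*255,None,fx=3,fy=3))
    h=max(cv2.findContours(mm,0,cv2.CHAIN_APPROX_NONE)[0],key=cv2.contourArea)[:,0]
    w=np.array([onz(n,p,0.012)[:2] for p in h],np.float32); print(cv2.minAreaRect(w*1000))
    q=cv2.approxPolyDP(cv2.convexHull(h),5,True); print(q[:,0].tolist())
# screws, crop px
S={"top":[(84,207),(715,248),(710,400),(73,358)],"scene":[(104,135),(518,487),(395,564)]}
for n,(x0,y0,s) in {"top":(210,150,4.8),"scene":(180,170,3.75)}.items():
    for p in S[n]: print(n,onz(n,((p[0]+.5)/s-.5+x0,(p[1]+.5)/s-.5+y0),.013).round(4))
E
```

```text
[ 222  190  140   47 2926]
((538.24755859375, -11.655990600585938), (358.51513671875, 101.35079193115234), 85.77845001220703)
[[224, 191], [358, 198], [360, 231], [341, 236], [226, 227]]
[ 203  184  121  146 4163]
((540.64599609375, 1.40411376953125), (393.2063293457031, 112.44586944580078), 85.61708068847656)
[[230, 184], [247, 197], [323, 302], [284, 329], [203, 208]]
top [0.5904 0.1556 0.013 ]
top [ 0.5674 -0.1851  0.013 ]
top [ 0.4859 -0.1805  0.013 ]
top [0.5088 0.161  0.013 ]
scene [0.5099 0.1649 0.013 ]
scene [ 0.5691 -0.1823  0.013 ]
scene [ 0.4877 -0.1773  0.013 ]
```

View pics/m_scene.png

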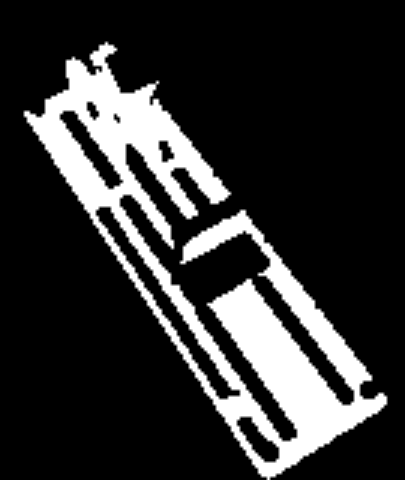

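```bash
cat >> h.py <<'E'
def crop(n,im,x0,y0,x1,y1,name):
    s=min(800/(x1-x0),600/(y1-y0)); c=cv2.resize(im[y0:y1,x0:x1],None,fx=s,fy=s,interpolation=cv2.INTER_CUBIC)
    cv2.imwrite(f"pics/{name}.png",c); print(name,x0,y0,s)
def un(p,x0,y0,s): return ((p[0]+.5)/s-.5+x0,(p[1]+.5)/s-.5+y0)
E
python3 - <<'E'
from h import *
crop(0,cv2.imread("pics/scene0.png"),213,178,293,238,"sa")
crop(0,cv2.imread("pics/scene0.png"),240,230,320,290,"sb")
crop(0,cv2.imread("pics/top0.png"),290,190,370,250,"ta")
crop(0,cv2.imread("pics/top0.png"),220,185,300,245,"tb")
E
```

```text
sa 213 178 10.0
sb 240 230 10.0
ta 290 190 10.0
tb 220 185 10.0
```

View pics/sa.png

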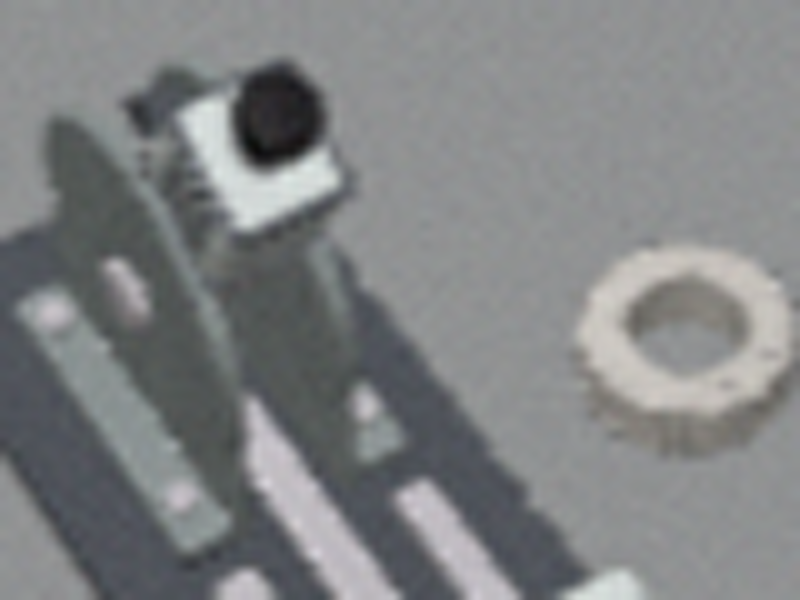

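View pics/sb.png

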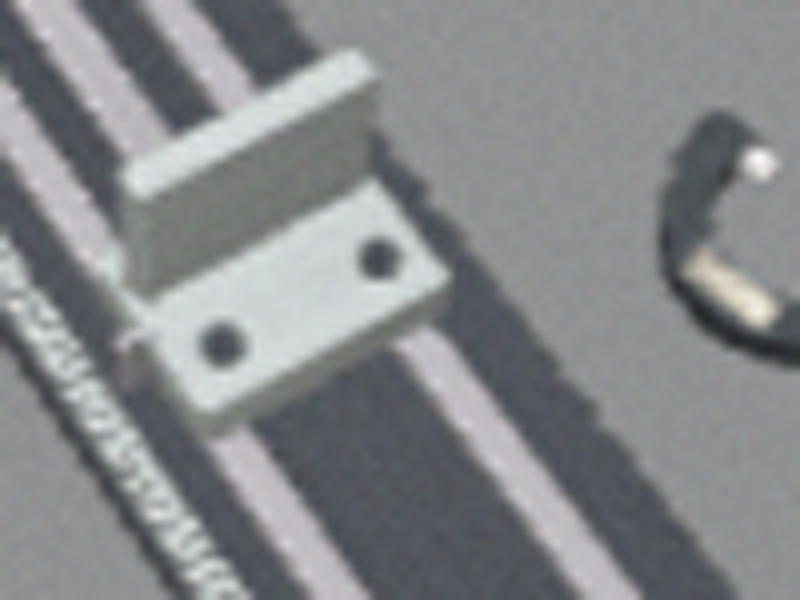

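View pics/ta.png

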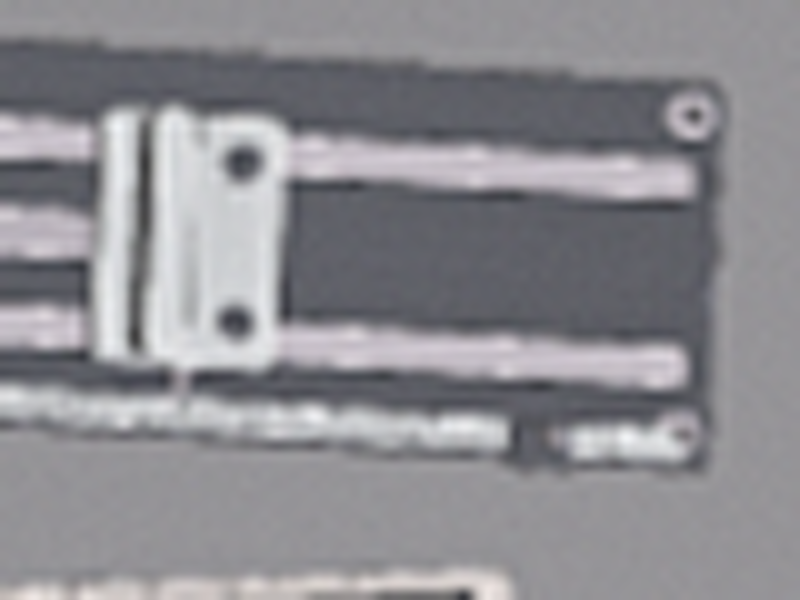

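View pics/tb.png

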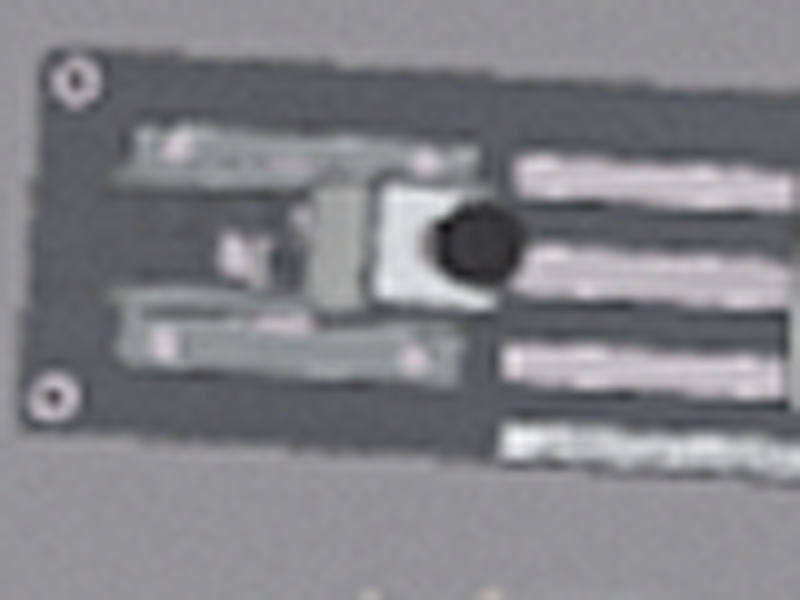

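```bash
python3 - <<'E'
from h import *
crop(0,cv2.imread("pics/scene0.png"),255,285,303,321,"sc")
crop(0,cv2.imread("pics/top0.png"),326,220,366,250,"tc")
un1=lambda n,p:un(p,*{"sa":(213,178,10),"sb":(240,230,10),"ta":(290,190,10),"tb":(220,185,10)}[n])
def T(a,p,b,q): print(*[x.round(4) for x in tri(un1(a,p),un1(b,q))])
T("sa",(280,112),"tb",(479,245))
T("sb",(122,174),"ta",(95,358))
T("sb",(354,48),"ta",(108,110))
T("sb",(124,342),"ta",(182,394))
E
```

```text
sc 255 285 16.666666666666668
tc 326 220 20.0
[0.5423 0.0523 0.1585] [0.]
[ 0.5091 -0.027   0.0669] [0.005]
[ 0.5687 -0.0305  0.0674] [0.004]
[ 0.4971 -0.0495  0.0418] [0.0005]
```

View pics/sc.png

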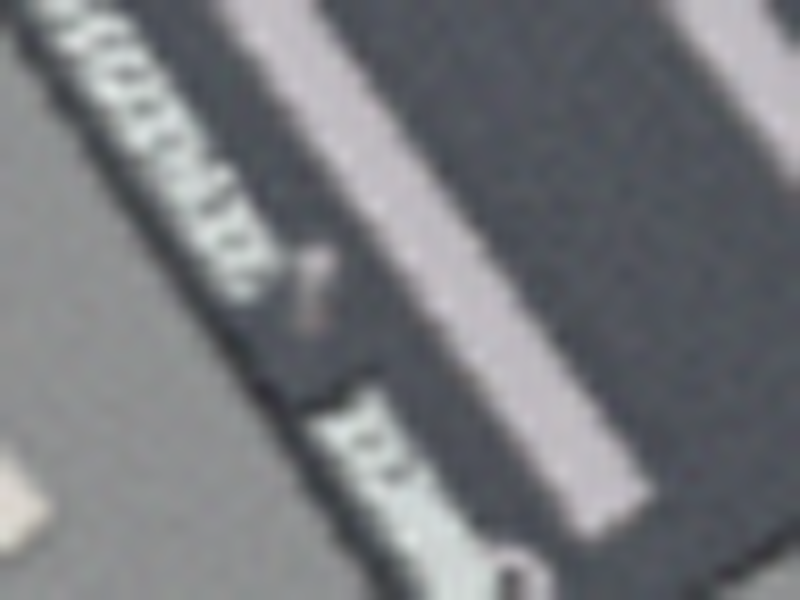

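View pics/tc.png

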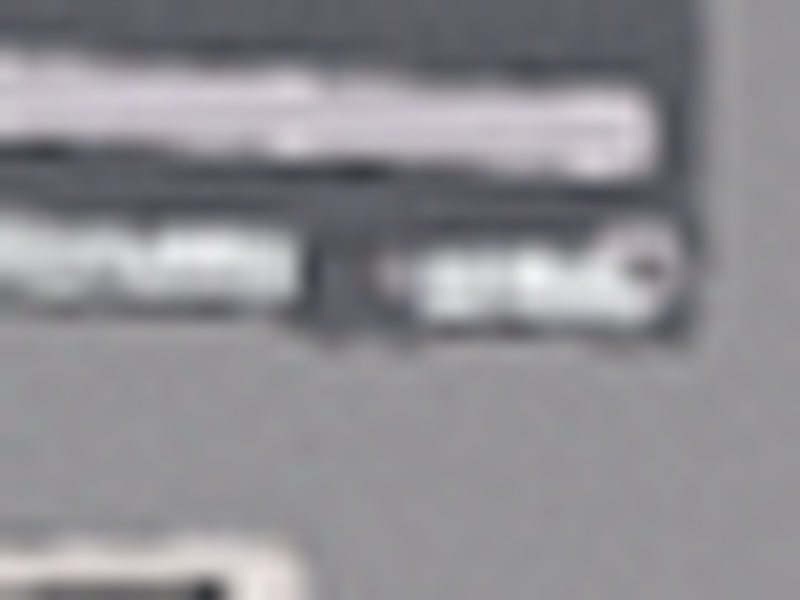

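```bash
python3 - <<'E'
from h import *
crop(0,cv2.imread("pics/top0.png"),296,196,324,232,"td")
un1=lambda n,p:un(p,*{"sa":(213,178,10),"sb":(240,230,10),"ta":(290,190,10),"tb":(220,185,10),"sc":(255,285,16.667),"tc":(326,220,20)}[n])
def T(a,p,b,q): print(*[x.round(4) for x in tri(un1(a,p),un1(b,q))])
T("sb",(122,174),"ta",(148,358))
T("sb",(354,48),"ta",(163,110))
T("sc",(318,245),"tc",(400,270))
T("sc",(318,245),"tc",(375,270))
for n,p in(("sb",(124,342)),("ta",(182,394))): print(onz("scene" if n[0]=="s" else "top",un1(n,p),.031))
for n,p in(("sc",(318,245)),("tc",(390,270))): print(onz("scene" if n[0]=="s" else "top",un1(n,p),.042))
yw=np.radians(-4);c,s=np.cos(yw),np.sin(yw)
B=lambda x,y,z:np.array([.5385+c*x-s*y,-.011+s*x+c*y,z])
for q in[(-42,-175,12),(-50,180,12),(50,-180,12)]: 
    X=B(*np.array(q)/1000); print(X,proj("scene",X),proj("top",X))
# lever plane
tip=np.array([.5423,.0523])-[.5385,-.011]; print(tip@[c,s],tip@[-s,c])
E
```

```text
td 296 196 16.666666666666668
[ 0.5065 -0.0366  0.0821] [0.0006]
[ 0.5648 -0.0403  0.083 ] [0.0007]
[ 0.4862 -0.1418  0.0464] [0.0009]
[ 0.4867 -0.14    0.0424] [0.0002]
[ 0.50090907 -0.04440198  0.031     ]
[ 0.49660289 -0.05066469  0.031     ]
[ 0.48692079 -0.13988873  0.042     ]
[ 0.48659456 -0.14184282  0.042     ]
[ 0.48439493 -0.18264394  0.012     ] [285.29476963 323.37747735] [358.27615832 233.51519094]
[0.50117796 0.17204935 0.012     ] [202.99010888 205.66155277] [220.57389238 227.14751236]
[ 0.57582204 -0.19404935  0.012     ] [324.04377191 302.37842217] [361.83287804 198.03624713]
-0.0006248413970157741 0.06341087898167454
```

View pics/td.png

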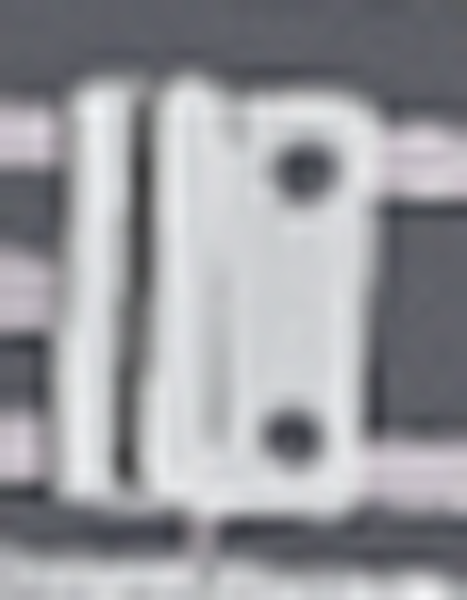

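```bash
python3 - <<'E'
from h import *
yw=np.radians(-4);c,s=np.cos(yw),np.sin(yw)
B=lambda x,y,z:np.array([.5385+c*x-s*y,-.011+s*x+c*y,z])
for n in("scene","top"):
  for x in(-.03,-.04):
    for y in(-.0426,-.0626): 
      print(n,x,y,((proj(n,B(x,y,.031))-([240,230] if n=="scene" else [290,190]))*10).round())
  for y in (-.0276,-.0076): 
   for z in(.083,.039):
    for x in(-.03,.03): print(n,"tab",x,y,z,((proj(n,B(x,y,z))-([240,230] if n=="scene" else [290,190]))*10).round())
E
```

```text
scene -0.03 -0.0426 [156. 350.]
scene -0.03 -0.0626 [205. 421.]
scene -0.04 -0.0426 [116. 371.]
scene -0.04 -0.0626 [165. 443.]
scene tab -0.03 -0.0276 0.083 [115. 167.]
scene tab 0.03 -0.0276 0.083 [359.  40.]
scene tab -0.03 -0.0276 0.039 [120. 278.]
scene tab 0.03 -0.0276 0.039 [353. 155.]
scene tab -0.03 -0.0076 0.083 [67. 97.]
scene tab 0.03 -0.0076 0.083 [308. -25.]
scene tab -0.03 -0.0076 0.039 [ 73. 210.]
scene tab 0.03 -0.0076 0.039 [304.  90.]
top -0.03 -0.0426 [180. 354.]
top -0.03 -0.0626 [259. 359.]
top -0.04 -0.0426 [178. 393.]
top -0.04 -0.0626 [257. 399.]
top tab -0.03 -0.0276 0.083 [144. 351.]
top tab 0.03 -0.0276 0.083 [159. 100.]
top tab -0.03 -0.0276 0.039 [124. 350.]
top tab 0.03 -0.0276 0.039 [138. 111.]
top tab -0.03 -0.0076 0.083 [ 60. 346.]
top tab 0.03 -0.0076 0.083 [75. 95.]
top tab -0.03 -0.0076 0.039 [ 44. 344.]
top tab 0.03 -0.0076 0.039 [ 59. 106.]
```

```bash
python3 - <<'E'
from h import *
crop(0,cv2.imread("pics/scene0.png"),244,252,276,276,"se")
crop(0,cv2.imread("pics/top0.png"),294,218,326,242,"te")
E
```

```text
se 244 252 25.0
te 294 218 25.0
```

View pics/se.png

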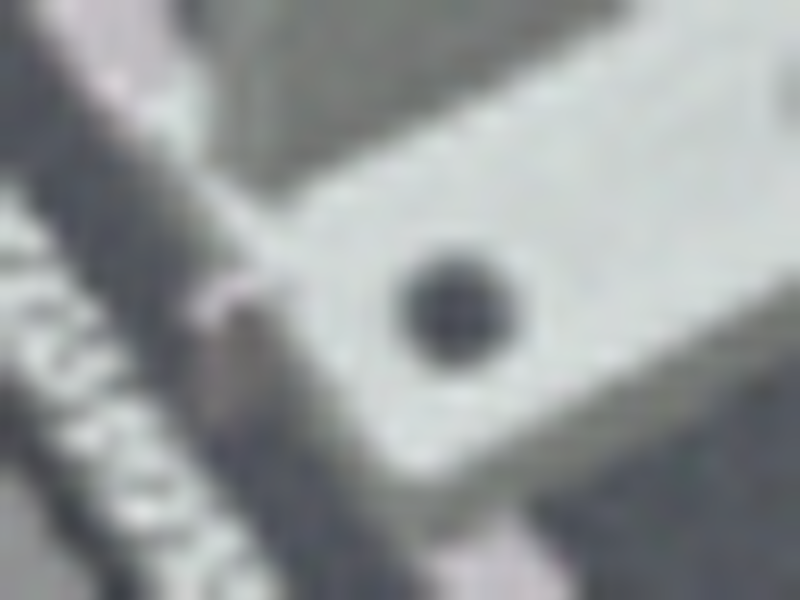

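View pics/te.png

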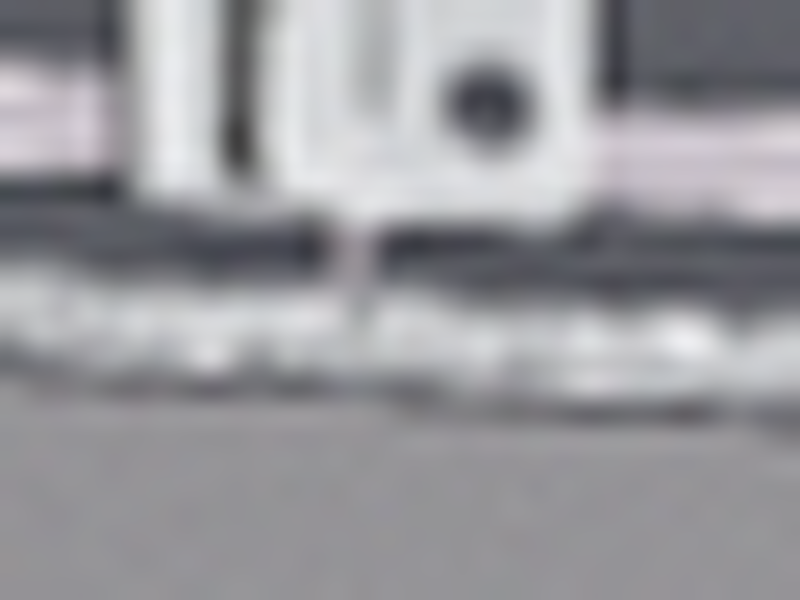

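```bash
python3 - <<'E'
from h import *
un1=lambda n,p:un(p,*{"sb":(240,230,10),"ta":(290,190,10),"se":(244,252,25),"te":(294,218,25)}[n])
yw=np.radians(-4);c,s=np.cos(yw),np.sin(yw)
def T(nm,a,p,b,q):
    X,r=tri(un1(a,p),un1(b,q)); d=X[:2]-[.5385,-.011]; print(nm,X.round(4),r.round(4),"bed",(d@[c,s]).round(4),(d@[-s,c]).round(4))
T("screw-x","sb",(222,343),"ta",(236,320))
T("screw+x","sb",(380,259),"ta",(241,162))
T("blockcorner -x-y","sb",(212,410),"ta",(275,365))
T("blockcorner +x-y","sb",(448,272),"ta",(288,122))
T("tab +y -x top","sb",(122,172),"ta",(148,358))
T("tab -y -x top (vs same)","sb",(137,200),"ta",(190,358))
T("pointer top tip","se",(200,300),"te",(350,262))
T("pointer top root","se",(255,280),"te",(350,215))
T("ptr bottom","se",(210,410),"te",(352,300))
E
```

```text
screw-x [ 0.5146 -0.0626  0.0426] [0.001] bed -0.0202 -0.0531
screw+x [ 0.5545 -0.0648  0.0411] [0.0004] bed 0.0197 -0.0525
blockcorner -x-y [ 0.5039 -0.0728  0.0401] [0.0001] bed -0.0302 -0.0641
blockcorner +x-y [ 0.5642 -0.0764  0.0422] [0.0008] bed 0.0302 -0.0635
tab +y -x top [ 0.5065 -0.0365  0.0827] [0.0007] bed -0.0301 -0.0277
tab -y -x top (vs same) [ 0.5055 -0.0456  0.085 ] [0.0011] bed -0.0305 -0.0368
pointer top tip [ 0.4983 -0.0485  0.0405] [0.0013] bed -0.0375 -0.0402
pointer top root [ 0.5033 -0.0489  0.0393] [0.0008] bed -0.0325 -0.0402
ptr bottom [ 0.4956 -0.0509  0.0279] [0.0008] bed -0.04 -0.0428
```

```bash
python3 - <<'E'
from h import *
un1=lambda n,p:un(p,*{"sa":(213,178,10),"tb":(220,185,10)}[n])
yw=np.radians(-4);c,s=np.cos(yw),np.sin(yw)
def bed(X): d=X[:2]-[.5385,-.011]; return (d@[c,s]).round(4),(d@[-s,c]).round(4)
for p in[(178,145),(425,160),(160,340),(412,357),(120,170),(478,160),(462,365),(118,340)]: X=onz("top",un1("tb",p),.017); print(X.round(4),bed(X))
for p in[(55,305),(182,495),(367,400)]: X=onz("scene",un1("sa",p),.017); print("s",X.round(4),bed(X))
for nm,p,q in[("cap",(280,112),(479,245)),("coll -x-y",(240,232),(498,308)),("coll +x-y",(345,180),(498,195)),("coll -x+y",(180,115),(372,300))]:
    X,r=tri(un1("sa",p),un1("tb",q)); print(nm,X.round(4),r.round(4),bed(X))
E
```

```text
[0.5736 0.1285 0.017 ] (np.float64(0.0252), np.float64(0.1416))
[0.5695 0.0646 0.017 ] (np.float64(0.0257), np.float64(0.0776))
[0.5232 0.133  0.017 ] (np.float64(-0.0253), np.float64(0.1426))
[0.5188 0.0681 0.017 ] (np.float64(-0.0252), np.float64(0.0775))
[0.5671 0.1435 0.017 ] (np.float64(0.0178), np.float64(0.1561))
[0.5695 0.051  0.017 ] (np.float64(0.0266), np.float64(0.064))
[0.5167 0.0552 0.017 ] (np.float64(-0.0264), np.float64(0.0646))
[0.5233 0.1438 0.017 ] (np.float64(-0.026), np.float64(0.1534))
s [0.5262 0.1397 0.017 ] (np.float64(-0.0227), np.float64(0.1495))
s [0.5207 0.0728 0.017 ] (np.float64(-0.0236), np.float64(0.0823))
s [0.5724 0.0704 0.017 ] (np.float64(0.0281), np.float64(0.0836))
cap [0.5423 0.0523 0.1585] [0.] (np.float64(-0.0007), np.float64(0.0634))
coll -x-y [0.5286 0.048  0.1334] [0.0007] (np.float64(-0.014), np.float64(0.0582))
coll +x-y [0.5545 0.0477 0.1328] [0.] (np.float64(0.0119), np.float64(0.0597))
coll -x+y [0.531  0.0758 0.1435] [0.0005] (np.float64(-0.0135), np.float64(0.086))
```

```bash
cat >> h.py <<'E'
YW=np.radians(-4.0); C0=np.array([.5385,-.011,0]); RB=np.array([[np.cos(YW),-np.sin(YW),0],[np.sin(YW),np.cos(YW),0],[0,0,1]])
PIV=np.array([-.0008,.1098,.060])
def W(b): return C0+RB@np.asarray(b,float)
def Bd(w): return RB.T@(np.asarray(w,float)-C0)
SG=1
def dirb(lock): a=lock-.436; return np.array([0,np.sin(a),np.cos(a)])
def rot(d,sg=None):
    sg=sg or SG
    z=-RB@d; y=sg*RB@np.array([1.,0,0]); return np.column_stack([np.cross(y,z),y,z])
def tcp(b,d,ahead=.155): return W(b)+RB@d*ahead
E
python3 - <<'E'
from h import *
print(read_time(),np.array(read_joint_positions()).round(1))
for sg in(1,-1):
  for l,r in((0,.15),(0,.07),(.3,.082),(.62,.082),(1.,.082)):
    d=dirb(l); q=inverse_kinematics(tcp(PIV+r*d,d),rot(d,sg)); print(sg,l,None if q is None else np.array(q).round(0))
  d=dirb(.436)
  for y in(0,-.09): q=inverse_kinematics(tcp([0,y,.065],d),rot(d,sg)); print(sg,"tab",y,None if q is None else np.array(q).round(0))
E
```

```text
0.1 [-81.1  22.    2.5  91.6  -1.   66.5  -2.9]
1 0 [-45.  27.  63. 113. -52.  71.  37.]
1 0 [-43.  33.  56. 116. -60.  65.  41.]
1 0.3 [-43.  22.  40. 113. -28.  52.   9.]
1 0.62 [-50.  25.  35. 109.  -5.  55. -18.]
1 1.0 [-61.  37.  38. 101.   7.  65. -33.]
1 tab 0 [-42.  33.  48. 116. -34.  46.  21.]
1 tab -0.09 [-39.  38.  57. 116. -43.  50.  38.]
-1 0 [ -53.   42.   79.  113.  -64.   83. -134.]
-1 0 [ -55.   54.   79.  116.  -77.   85. -129.]
-1 0.3 [ 47.  39. -71. 109.  35.  58. 138.]
-1 0.62 [-30.  22.  11. 108.   7.  55. 152.]
-1 1.0 [-37.  31.   5. 100.  25.  70. 132.]
-1 tab 0 [ -59.   60.   78.  117.  -66.   67. -135.]
-1 tab -0.09 [ -50.   60.   78.  116.  -66.   68. -125.]
```

```bash
python3 - <<'E'
from h import *
d=dirb(0)
move_pose(tcp(PIV+.16*d,d),rot(d))
print(read_time(),read_tcp_pos(),tcp(PIV+.16*d,d),read_wrist_force())
for n in("scene","top"):
    im=snapshot(n)[:,:,::-1]; cv2.imwrite(f"pics/{n}1.png",im)
crop(0,cv2.imread("pics/scene1.png"),180,130,300,220,"s1"); crop(0,cv2.imread("pics/top1.png"),210,170,330,260,"t1")
E
```

```text
2.6167 [ 0.53642839 -0.03253163  0.34537481] [ 0.53608151 -0.03411748  0.34553118] [-0.32951271 -0.21479916  0.78953339]
s1 180 130 6.666666666666667
t1 210 170 6.666666666666667
```

View pics/s1.png

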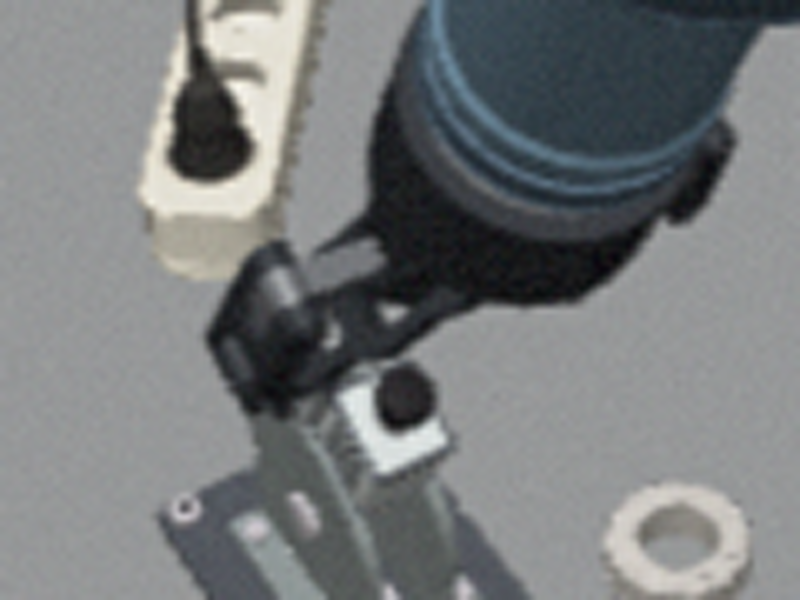

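View pics/t1.png

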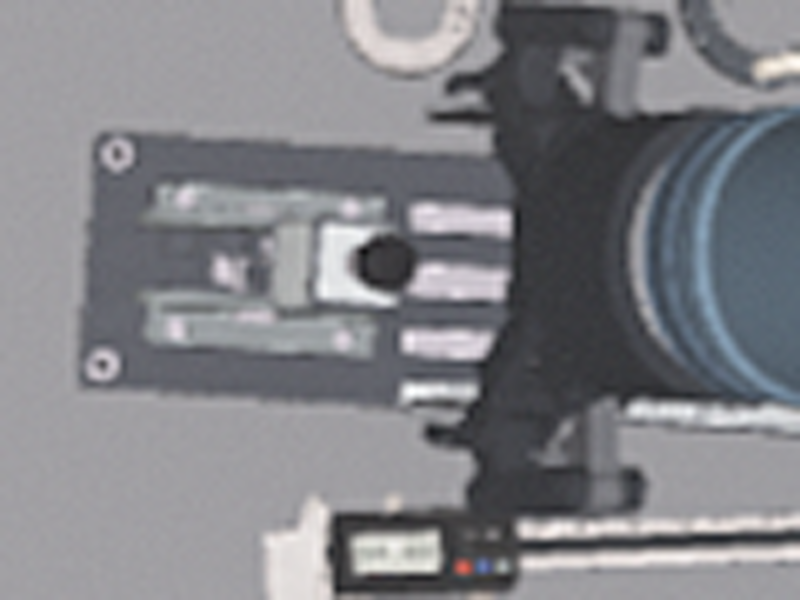

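```bash
python3 - <<'E'
from h import *
d=dirb(0)
print(read_tcp_pos()-tcp(PIV+.16*d,d))
hit=move_linear(tcp(PIV+.071*d,d),v=.06,max_force=15)
print(hit,read_time(),(RB.T@(read_tcp_pos()-tcp(PIV+.071*d,d)))*1000,read_wrist_force())
if not hit:
    grasp(50); dwell(.1)
    print(read_time(),read_grip_width(),RB.T@(read_tcp_pos()-tcp(PIV+.071*d,d))*1000,read_wrist_force())
im=snapshot("scene")[:,:,::-1]; cv2.imwrite("pics/scene2.png",im); crop(0,im,180,130,300,220,"s2")
E
```

```text
[ 0.00025904  0.00128979 -0.00014076]
False 4.35 [ 0.19320327 -0.24739685  0.38817104] [ 1.14590394  0.61236568 -0.36425979]
5.0 0.029136257923451238 [-0.26404831 -0.20149277  0.15926318] [-3.16288206 -1.16595228  3.89423271]
s2 180 130 6.666666666666667
```

View pics/s2.png

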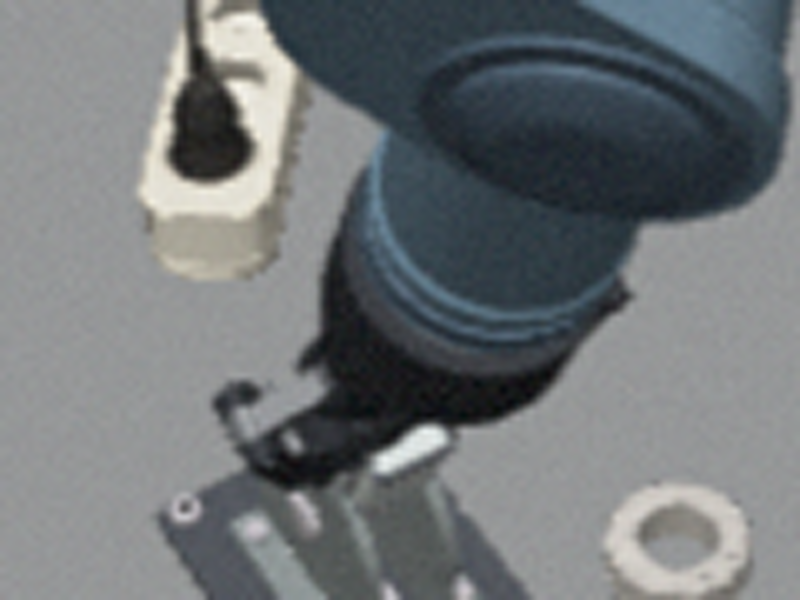

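```bash
python3 - <<'E'
from h import *
d=dirb(0); p0=read_tcp_pos(); f0=read_wrist_force()
for k in(.004,.008,.0105,.012):
    h=move_linear(p0+RB@d*k,attitude=rot(d),v=.02,max_force=22)
    print(h,k,((RB@d)@(read_tcp_pos()-p0)).round(4),(RB.T@(read_wrist_force()-f0)).round(1),((RB@d)@(read_wrist_force()-f0)).round(1),read_grip_width())
    if h: break
print(read_time())
E
```

```text
False 0.004 0.0031 [  4.    3.6 -11.3] -11.7 0.02905653488567289
False 0.008 0.0079 [  3.5   4.2 -11. ] -11.7 0.029160982604947136
False 0.0105 0.0105 [  4.2   4.2 -11.6] -12.3 0.029474145503592314
False 0.012 0.012 [  3.7   4.3 -11.4] -12.2 0.029685484243968788
6.2833
```

```bash
python3 - <<'E'
from h import *
d0=dirb(0); r0=Bd(read_tcp_pos())-PIV; print("r",r0, np.linalg.norm(r0), d0@r0)
R=d0@r0; f0=read_wrist_force()
for l in(.04,.08,.12,.2,.3,.4,.5,.6,.62):
    d=dirb(l)
    h=move_linear(W(PIV+[r0[0],0,0])+RB@d*R,attitude=rot(d),v=.04,max_force=25)
    print(h,l,(RB.T@(read_wrist_force()-f0)).round(1),round(read_grip_width(),4),(Bd(read_tcp_pos())-PIV-d*R).round(4))
    if h: break
print(read_time())
im=snapshot("scene")[:,:,::-1]; cv2.imwrite("pics/scene3.png",im); crop(0,im,180,130,300,220,"s3")
E
```

```text
r [-0.00038285 -0.10067832  0.21585418] 0.23817912876192346 0.2381787997381027
False 0.04 [-0.2 -0.9 -0.7] 0.0291 [-0.0005  0.0001 -0.    ]
False 0.08 [-0.3 -0.5 -0.9] 0.0293 [-0.0005  0.     -0.    ]
False 0.12 [-0.6 -1.  -0.4] 0.0292 [-0.0005 -0.     -0.    ]
False 0.2 [ 0.  -2.7 -0.8] 0.0291 [-0.0005 -0.     -0.    ]
False 0.3 [-0.6 -2.7 -1.5] 0.0291 [-0.0005 -0.     -0.    ]
False 0.4 [-0.5 -4.1 -0. ] 0.0294 [-0.0005 -0.     -0.0001]
False 0.5 [-1.4 -4.6  1. ] 0.0294 [-0.0004  0.     -0.0001]
False 0.6 [-1.2 -5.4 -0. ] 0.0295 [-0.0005 -0.     -0.0001]
False 0.62 [-2.  -5.8  0. ] 0.0297 [-0.0004  0.0001 -0.0001]
11.3167
s3 180 130 6.666666666666667
```

View pics/s3.png

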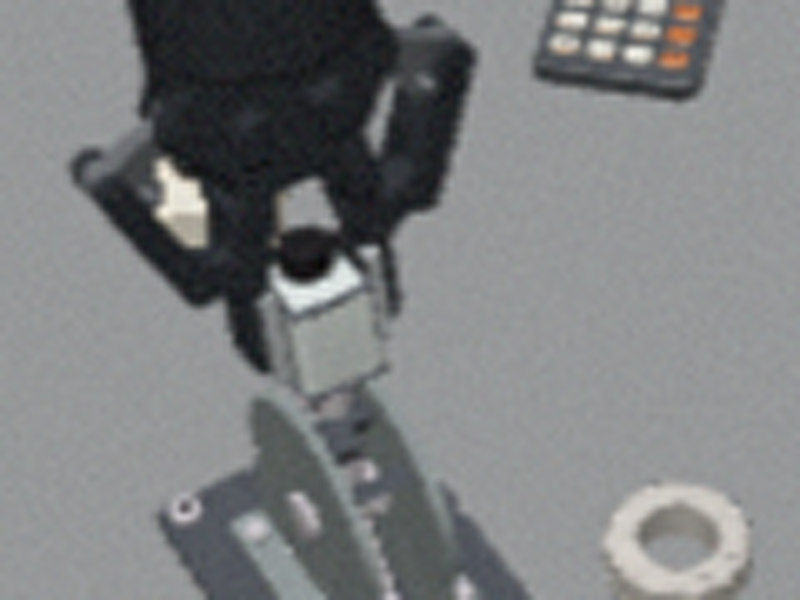

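```bash
cat >> h.py <<'E'
def perp(l): a=l-.436; return np.array([0,np.cos(a),-np.sin(a)])
def pushp(l,e,rt=.099): return W(PIV+dirb(l)*(rt+.173)-perp(l)*e)
E
python3 - <<'E'
from h import *
l=.62; d=dirb(l); p=read_tcp_pos(); f0=read_wrist_force()
h=move_linear(p-RB@d*.004,v=.02,max_force=12); print(h,(RB.T@(read_wrist_force()-f0)).round(1))
open_jaws(); dwell(.1); print(read_time(),read_wrist_force())
im=snapshot("scene")[:,:,::-1]; cv2.imwrite("pics/scene4.png",im); crop(0,im,180,130,300,220,"s4")
move_linear(read_tcp_pos()+RB@d*.012,v=.08,max_force=15)
h=move_linear(pushp(l,.034),attitude=rot(d),v=.08,max_force=15); print(h,read_wrist_force())
grasp(30); print(read_time(),read_grip_width(),read_wrist_force())
im=snapshot("scene")[:,:,::-1]; cv2.imwrite("pics/scene5.png",im); crop(0,im,180,130,300,220,"s5")
im=snapshot("top")[:,:,::-1]; cv2.imwrite("pics/top5.png",im); crop(0,im,190,170,310,260,"t5")
E
```

```text
False [-0.7  0.1  0.3]
12.4 [-0.01927975 -0.0691255  -0.02618567]
s4 180 130 6.666666666666667
False [ 0.11789839  0.85268376 -0.70060332]
14.2 0.00019916072635370883 [-0.04799235  0.06708961 -0.33734347]
s5 180 130 6.666666666666667
t5 190 170 6.666666666666667
```

View pics/s4.png

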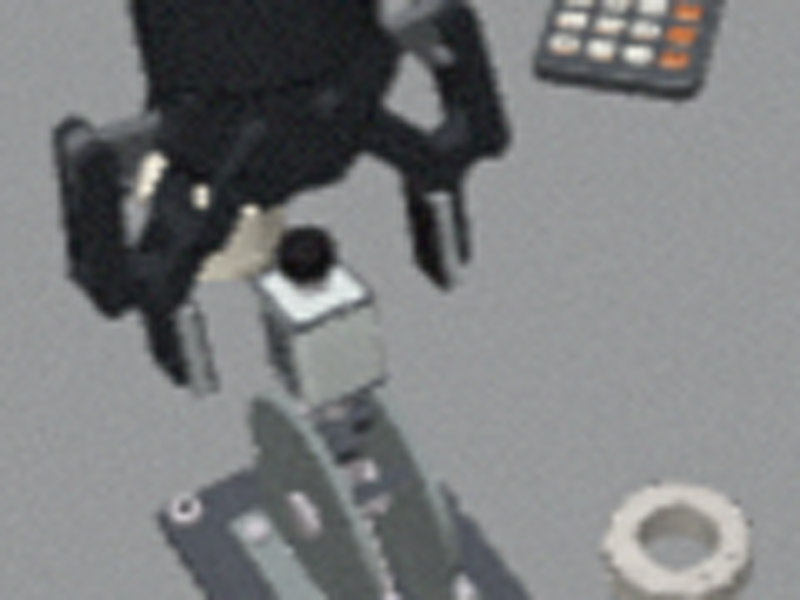

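View pics/s5.png

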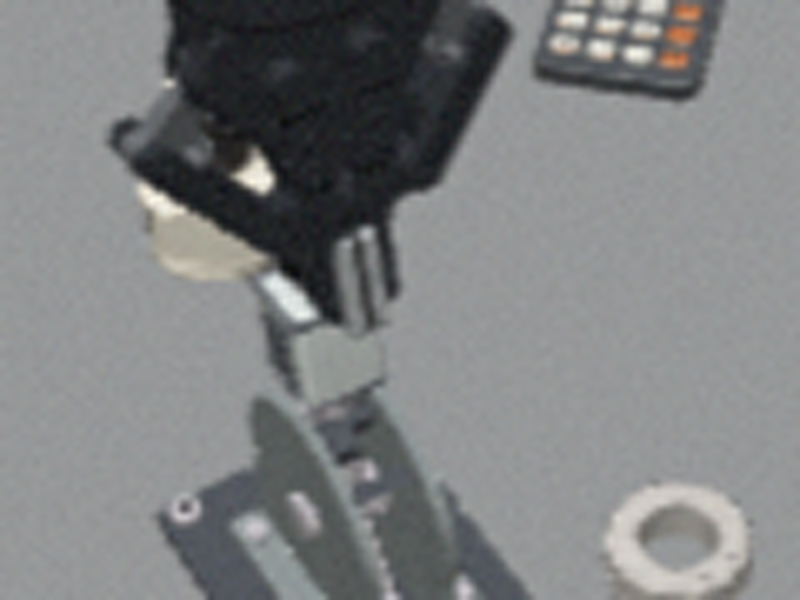

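View pics/t5.png

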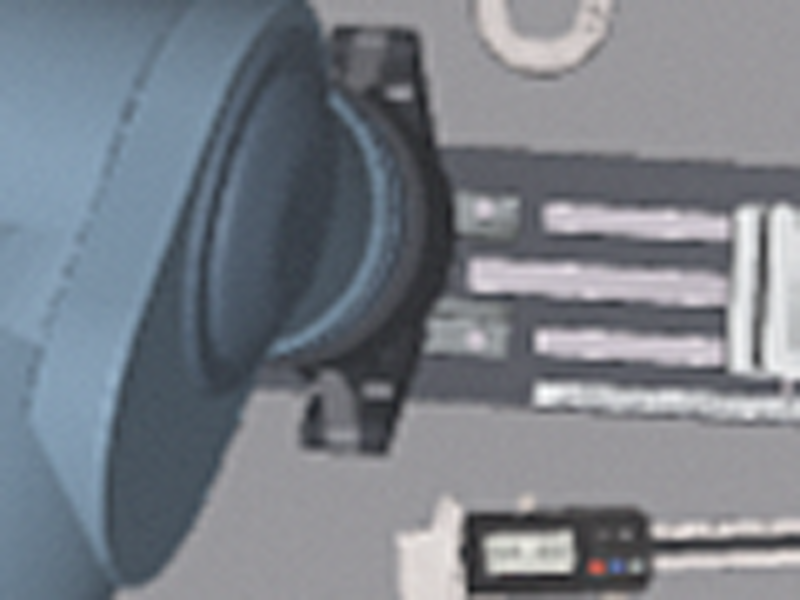

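```bash
python3 - <<'E'
from h import *
f0=read_wrist_force(); e=.021; t=read_time()
l=.56
h=move_linear(pushp(.60,e),attitude=rot(dirb(.60)),v=.03,max_force=12); print(h)
l=.60
while l<.99:
    l+=.025
    h=move_linear(pushp(l,e),attitude=rot(dirb(l)),v=.02,max_force=11)
    f=RB.T@(read_wrist_force()-f0); ft=-f@perp(l)
    print(h,round(l,3),f.round(1),round(ft,1),round(read_time(),2))
    if h or ft>13: break
b=Bd(read_tcp_pos())-PIV; print(b,read_time())
im=snapshot("scene")[:,:,::-1]; cv2.imwrite("pics/scene6.png",im); crop(0,im,180,130,300,220,"s6")
E
```

```text
False
False 0.625 [-1.  -1.6  1. ] 1.8 15.19
False 0.65 [-0.4 -1.   0.7] 1.1 15.68
False 0.675 [-0.8 -1.   0.6] 1.1 16.18
False 0.7 [ 0.2 -1.7 -0. ] 1.6 16.67
False 0.725 [ 0.3 -0.7  0.4] 0.8 17.16
False 0.75 [-0.1  0.1 -0.3] -0.1 17.65
False 0.775 [ 0.2  0.5 -1. ] -0.8 18.14
False 0.8 [-0.2 -0.3 -0.4] 0.1 18.63
False 0.825 [-0.7 -0.2 -0.7] -0.1 19.12
False 0.85 [ 0.1 -0.1 -0.2] 0.0 19.62
False 0.875 [0.1 0.2 0.5] 0.0 20.11
False 0.9 [ 0.1 -0.4 -0.8] -0.0 20.6
False 0.925 [-0.3 -1.7  2.3] 2.6 21.09
False 0.95 [-1.  -4.7  4.7] 6.4 21.58
False 0.975 [-0.4 -8.4  5.7] 10.2 22.07
False 1.0 [-0.5 -9.8  7.5] 12.3 22.57
[0.00029372 0.12314736 0.24305805] 22.5667
s6 180 130 6.666666666666667
```

View pics/s6.png

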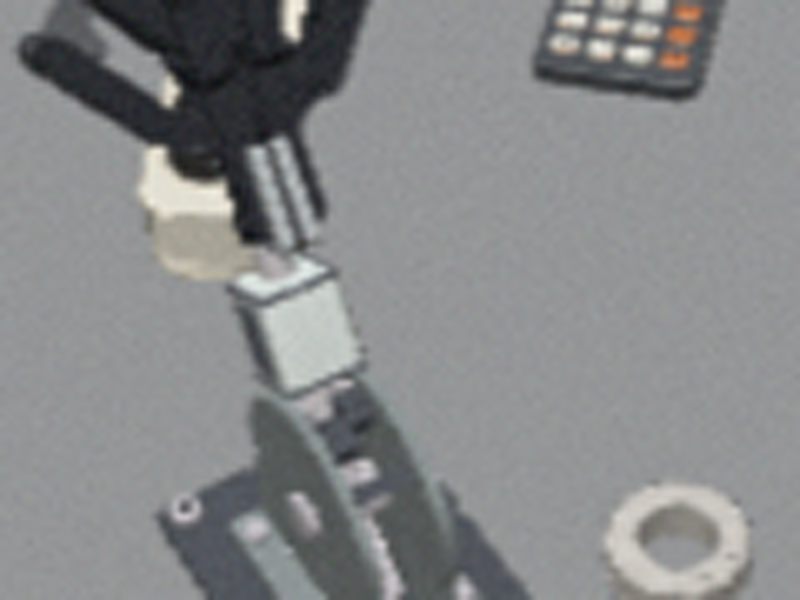

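```bash
cat >> h.py <<'E'
def onx(n,p,xb):
    o,d=ray(n,p); n_=RB[:,0]; k=((W([xb,0,0])-o)@n_)/(d@n_); b=Bd(o+k*d)-PIV; return b,np.hypot(b[1],b[2]),np.arctan2(b[1],b[2])+.436
E
python3 - <<'E'
from h import *
crop(0,cv2.imread("pics/scene6.png"),206,160,246,190,"s6z")
crop(0,cv2.imread("pics/scene4.png"),206,160,246,190,"s4z")
E
```

```text
s6z 206 160 20.0
s4z 206 160 20.0
```

View pics/s6z.png

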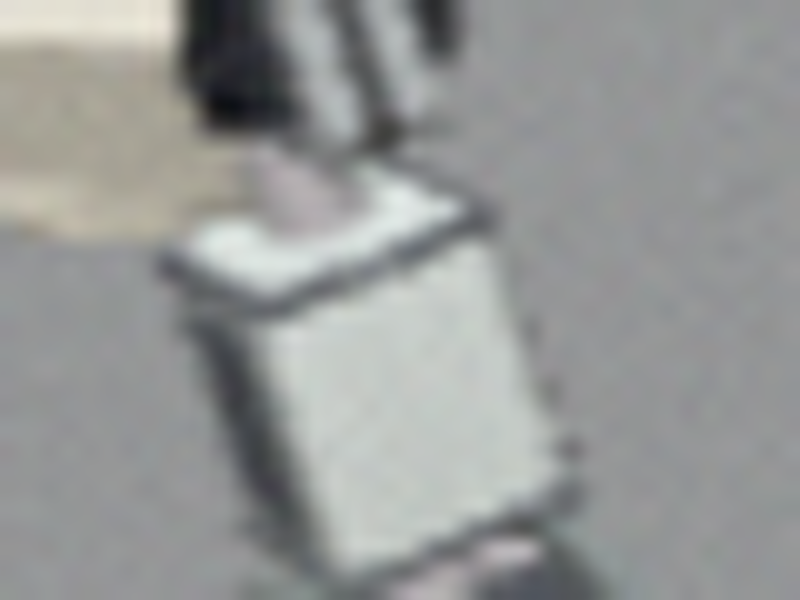

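View pics/s4z.png

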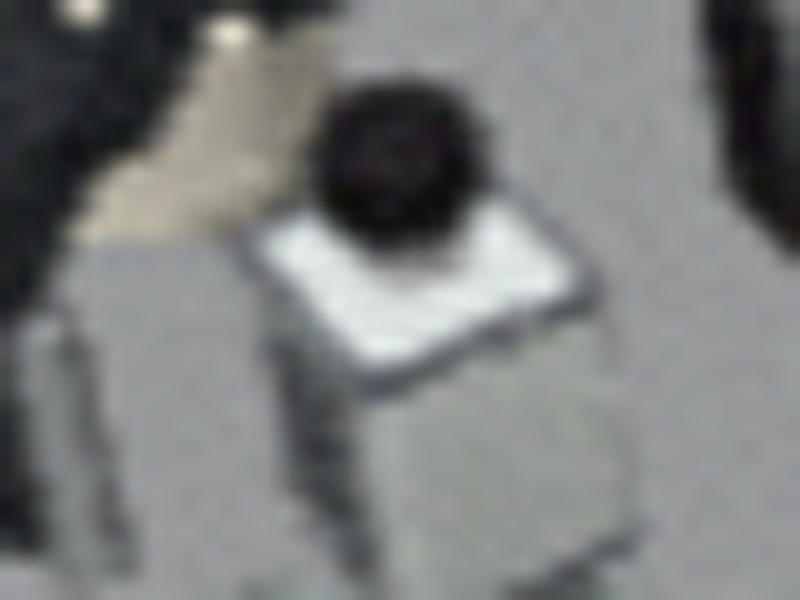

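```bash
python3 - <<'E'
from h import *
u=lambda p:un(p,206,160,20)
for nm,p in[("s6",(378,258)),("s4",(483,330))]:
    b,r,a=onx("scene",u(p),-.0)
    # corner offset: point = d*rt - perp*.017
    rt=np.sqrt(r*r-.017**2); print(nm,b.round(4),"top r",round(rt,4),"lock",round(a+np.arctan2(.017,rt),3))
# first image: collar home lock 0
for p in[(292,206)]:
    b,r,a=onx("scene",un(p,213,178,10),0); rt=np.sqrt(r*r-.017**2); print("home",b.round(4),round(rt,4),round(a+np.arctan2(.017,rt),3))
E
```

```text
s6 [0.0008 0.0292 0.0806] top r 0.084 lock 0.983
s4 [0.0008 0.0031 0.0923] top r 0.0908 lock 0.654
home [ 0.0008 -0.0479  0.0693] 0.0825 0.035
```

```bash
python3 - <<'E'
from h import *
l=1.0; e=.021
f1=read_wrist_force(); print((RB.T@f1).round(1),(-(RB.T@f1)@perp(l)).round(1))
h=move_linear(pushp(1.04,e),attitude=rot(dirb(1.04)),v=.015,max_force=8)
f1=read_wrist_force(); print(h,(RB.T@f1).round(1),(-(RB.T@f1)@perp(1.0)).round(1))
dwell(.2); b=Bd(read_tcp_pos())-PIV; print(b, read_time(), (Bd(read_tcp_pos())-Bd(pushp(1.04,e))).round(4))
im=snapshot("scene")[:,:,::-1]; cv2.imwrite("pics/scene7.png",im); crop(0,im,206,160,246,190,"s7z")
move_linear(pushp(.97,.045),attitude=rot(dirb(.97)),v=.08)
move_linear(pushp(.9,.075,.14),attitude=rot(dirb(.9)),v=.12)
im=snapshot("scene")[:,:,::-1]; cv2.imwrite("pics/scene8.png",im); crop(0,im,206,160,246,190,"s8z")
im=snapshot("top")[:,:,::-1]; cv2.imwrite("pics/top8.png",im); crop(0,im,210,170,330,260,"t8")
print(read_time())
E
```

```text
[-1.1 -9.   7.2] 11.5
False [ -0.4 -13.8  10.5] 17.3
[0.0004965  0.13019867 0.23901248] 23.6917 [ 0.0005 -0.007   0.0032]
s7z 206 160 20.0
s8z 206 160 20.0
t8 210 170 6.666666666666667
25.2
```

View pics/s7z.png

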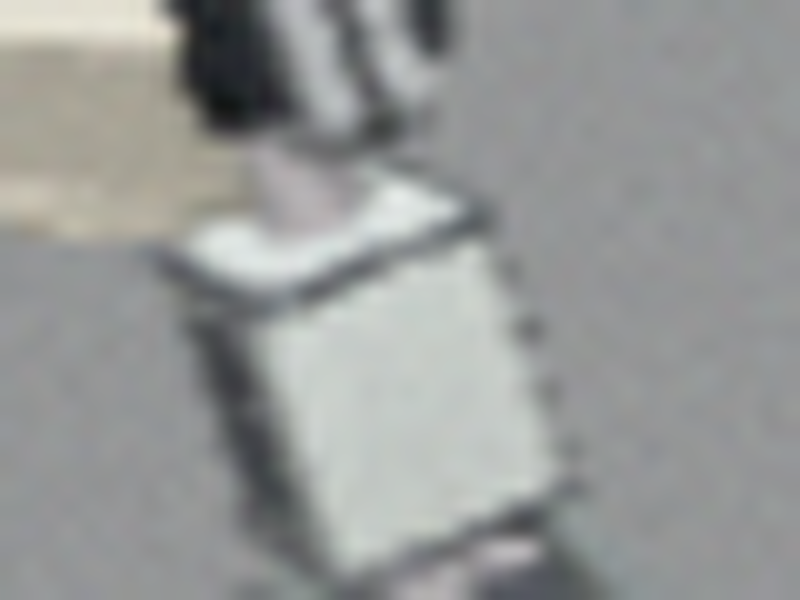

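View pics/s8z.png

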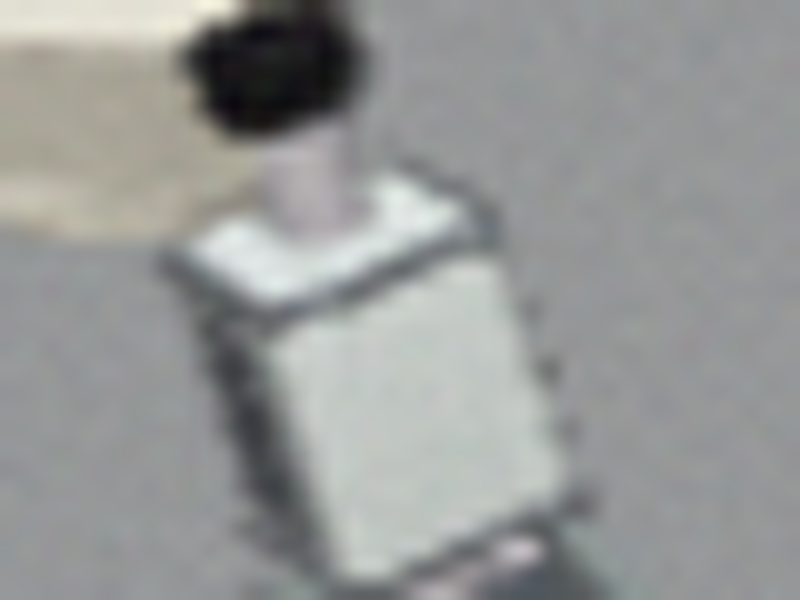

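View pics/t8.png

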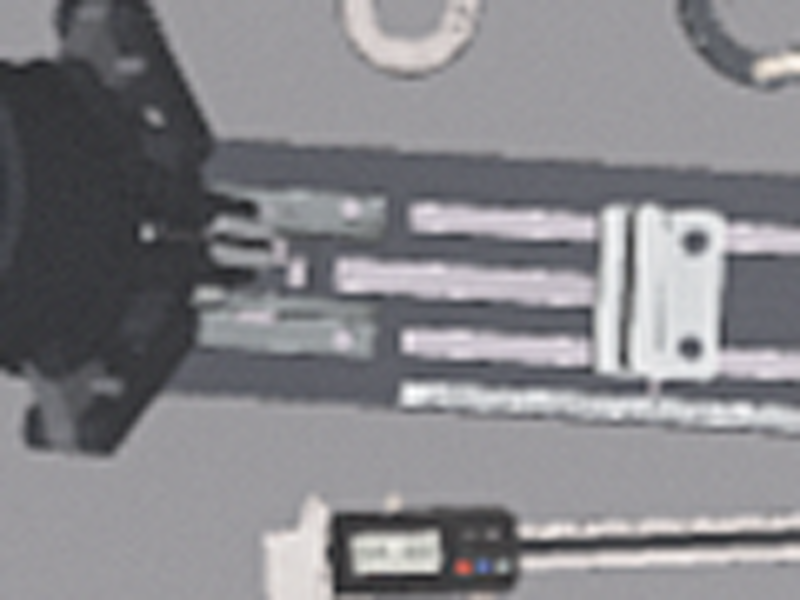

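```bash
python3 - <<'E'
from h import *
u=lambda p:un(p,206,160,20)
for nm,cp,pe in[("s8",u((278,75)),u((380,263))),("s4",u((400,165)),u((483,330))),("home",un((280,112),213,178,10),un((292,206),213,178,10))]:
    b,r,a=onx("scene",pe,0); rt=np.sqrt(r*r-.017**2); la=a+np.arctan2(.017,rt)
    b2,r2,a2=onx("scene",cp,0)
    print(nm,"collar",round(rt,4),round(la,3),"cap",round(r2,4),round(a2,3),"diff",round(r2*np.cos(a2-la)-rt,4))
for nm,f in(("t8","top8"),):
    crop(0,cv2.imread("pics/top8.png"),226,193,266,223,"t8z")
E
```

```text
s8 collar 0.0834 0.982 cap 0.1041 0.954 diff 0.0207
s4 collar 0.0908 0.654 cap 0.1047 0.634 diff 0.0139
home collar 0.0825 0.035 cap 0.1068 0.001 diff 0.0243
t8z 226 193 20.0
```

```bash
python3 - <<'E'
from h import *
l=.947; e=.0245; d=dirb(l)
move_linear(pushp(l,.05,.10),attitude=rot(d),v=.15)
f0=read_wrist_force()
h=move_linear(pushp(l,e,.10),attitude=rot(d),v=.05,max_force=8); print(h,(RB.T@(read_wrist_force()-f0)).round(1))
f0=read_wrist_force()
h=move_linear(pushp(l,e,.079),attitude=rot(d),v=.025,max_force=9)
b=Bd(read_tcp_pos())-PIV; print(h,"tip r",round(d@b-.173,4),"e",round(-perp(l)@b,4),(RB.T@(read_wrist_force()-f0)).round(1),read_time())
dwell(.1); b=Bd(read_tcp_pos())-PIV; print("tip r",round(d@b-.173,4))
move_linear(pushp(l,.05,.11),attitude=rot(d),v=.15)
print(read_time())
E
```

```text
False [ 0.2 -1.3  0.8]
True tip r 0.0855 e 0.0249 [-1.9  2.3  4.2] 26.9833
tip r 0.0856
27.4667
```

```bash
cat >> h.py <<'E'
UP=np.array([0,0,1.])
def tp(y,z=.054,x=0): return W([x,y,z+.173])
E
python3 - <<'E'
from h import *
move_pose(tp(.0,.13),rot(UP)); print(read_time())
move_linear(tp(-.003),attitude=rot(UP),v=.12,max_force=15)
dwell(.1); f0=read_wrist_force()
h=move_linear(tp(-.035),attitude=rot(UP),v=.02,max_force=4)
print(h,Bd(read_tcp_pos()).round(4),(RB.T@(read_wrist_force()-f0)).round(1),read_time())
im=snapshot("scene")[:,:,::-1]; cv2.imwrite("pics/scene9.png",im); crop(0,im,220,180,320,255,"s9")
E
```

```text
28.075
True [-0.0003 -0.016   0.2266] [-0.7  0.8  0.1] 29.7917
s9 220 180 8.0
```

View pics/s9.png

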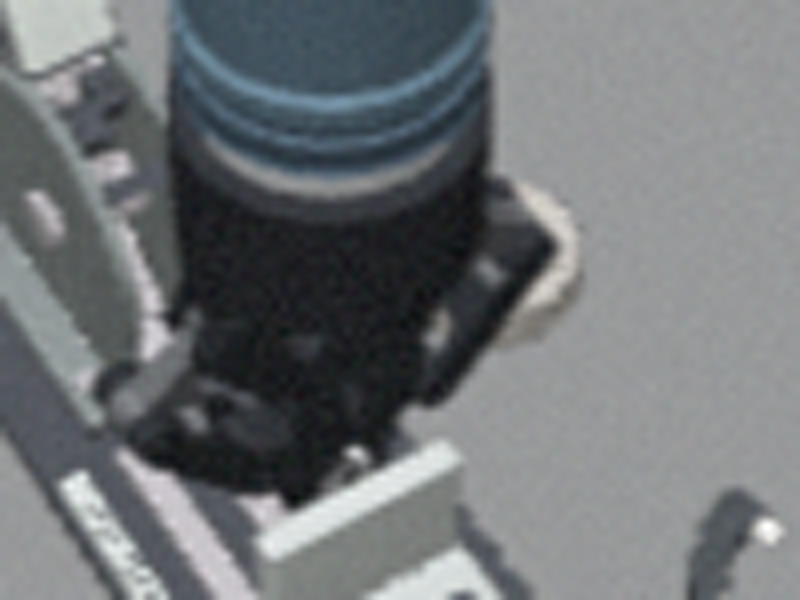

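```bash
python3 - <<'E'
from h import *
f0=read_wrist_force()
for y in(-.03,-.05,-.07,-.078):
    h=move_linear(tp(y),attitude=rot(UP),v=.03,max_force=20)
    print(h,Bd(read_tcp_pos()).round(4),(RB.T@(read_wrist_force())).round(1),round(read_time(),2))
    if h: break
im=snapshot("scene")[:,:,::-1]; cv2.imwrite("pics/scene10.png",im); crop(0,im,240,250,320,310,"s10")
im=snapshot("top")[:,:,::-1]; cv2.imwrite("pics/top10.png",im); crop(0,im,290,190,370,250,"t10")
E
```

```text
False [-0.0005 -0.0275  0.2261] [-0.7  4.4 -0.8] 30.48
False [-0.0004 -0.0474  0.2261] [-0.7  5.8 -1. ] 31.29
False [-0.0004 -0.0674  0.2261] [-0.4  5.4 -0.6] 32.11
False [-0.0004 -0.0756  0.2261] [-0.3  4.5  0.5] 32.52
s10 240 250 10.0
t10 290 190 10.0
```

View pics/s10.png

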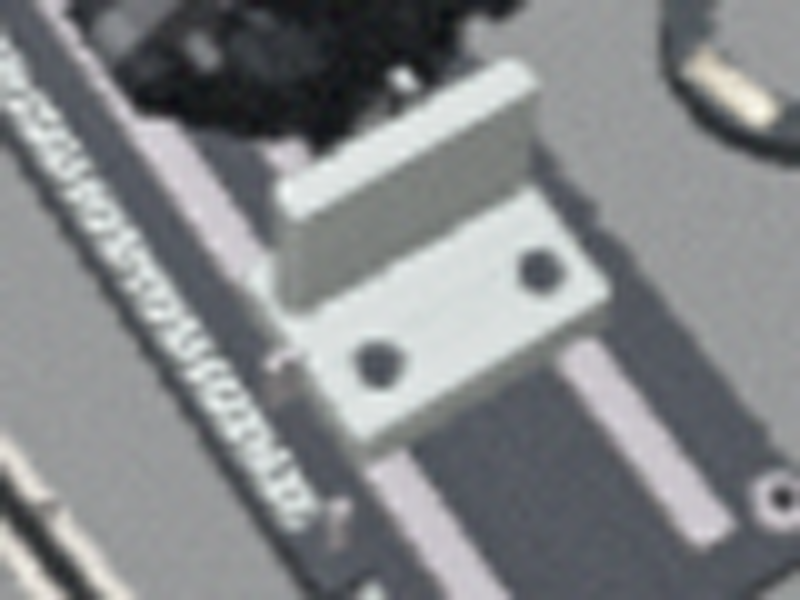

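View pics/t10.png

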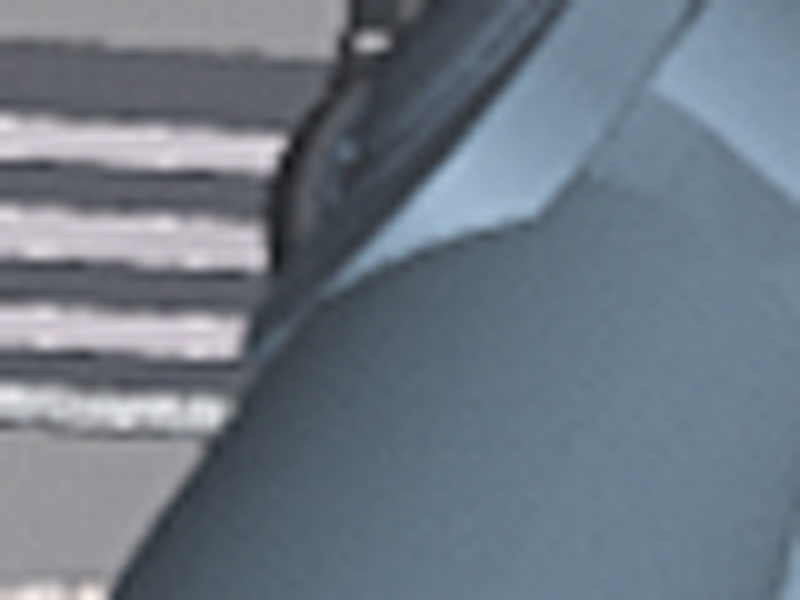

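```bash
python3 - <<'E'
from h import *
im=cv2.imread("pics/scene10.png"); crop(0,im,260,278,284,314,"s10z")
for nm,p,z in[("ptr",(282,353),.040),("blade",(342,500),.042)]:
    print(nm,Bd(onz("scene",un(p,240,250,10),z)).round(4))
for nm,p,z in[("ptr0",(203,298),.040)]:
    print(nm,Bd(onz("scene",un(p,244,252,25),z)).round(4))
print("top ptr0",Bd(onz("top",un((350,255),294,218,25),.040)).round(4),"blade",Bd(onz("top",un((390,270),326,220,20),.042)).round(4))
print("scene blade0",Bd(onz("scene",un((318,247),255,285,16.667),.042)).round(4))
E
```

```text
s10z 260 278 16.666666666666668
ptr [-0.0352 -0.0992  0.04  ]
blade [-0.0426 -0.1329  0.042 ]
ptr0 [-0.0379 -0.0395  0.04  ]
top ptr0 [-0.0359 -0.0406  0.04  ] blade [-0.0427 -0.1341  0.042 ]
scene blade0 [-0.0426 -0.1324  0.042 ]
```

View pics/s10z.png

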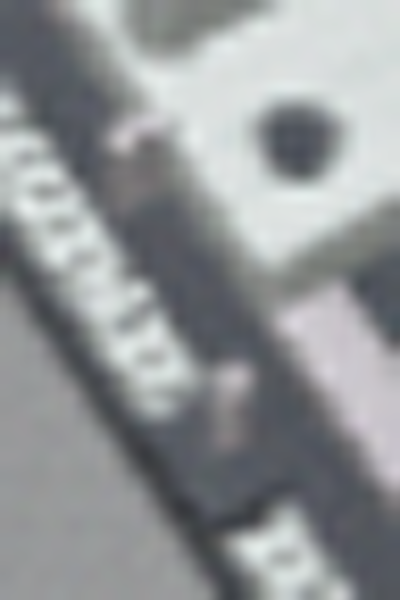

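```bash
python3 - <<'E'
from h import *
for y in(-.09,-.1055):
    h=move_linear(tp(y),attitude=rot(UP),v=.03,max_force=20)
    print(h,Bd(read_tcp_pos()).round(4),(RB.T@(read_wrist_force())).round(1),round(read_time(),2))
    if h: break
pe=Bd(read_tcp_pos())[1]
move_linear(tp(pe+.012),v=.1); move_linear(tp(.0,.2),v=.2)
q=read_joint_positions(); q=list(q); q[0]-=35; move_j(q)
print(read_time())
im=snapshot("scene")[:,:,::-1]; cv2.imwrite("pics/scene11.png",im); crop(0,im,256,276,296,306,"s11")
im=snapshot("top")[:,:,::-1]; cv2.imwrite("pics/top11.png",im); crop(0,im,320,215,360,245,"t11")
E
```

```text
False [-0.0003 -0.0876  0.2261] [ 0.   4.9 -0.7] 33.17
False [-0.0003 -0.1031  0.2261] [-0.4  5.6 -0.1] 33.84
36.3667
s11 256 276 20.0
t11 320 215 20.0
```

View pics/s11.png

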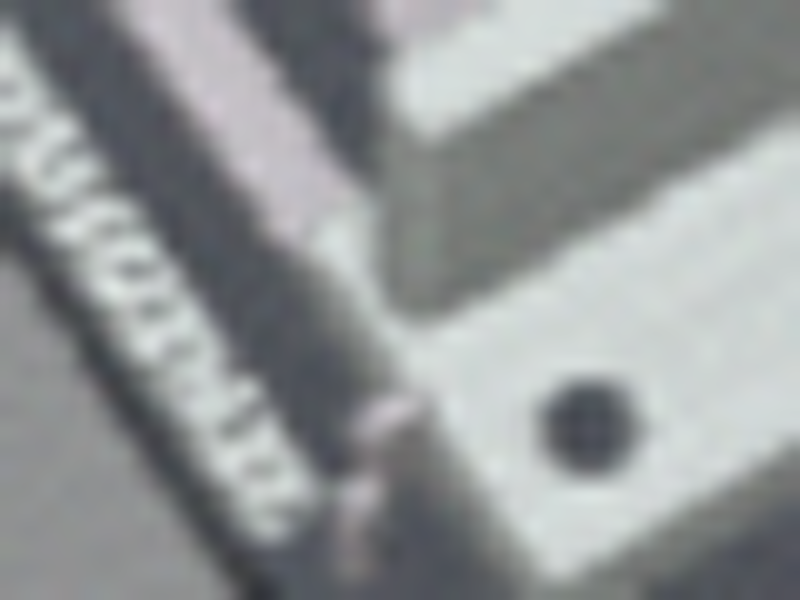

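View pics/t11.png

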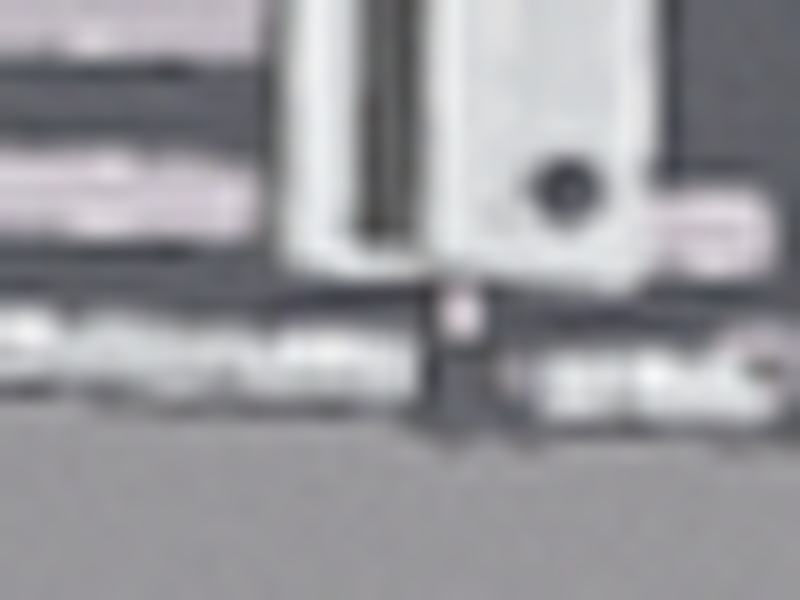

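```bash
python3 - <<'E'
from h import *
im=cv2.imread("pics/top11.png").astype(int); im0=cv2.imread("pics/top0.png").astype(int)
for nm,I in(("11",im),("0",im0)):
    print(nm,"R-G"); 
    for r in range(228,237): print(r,[int(v) for v in (I[r,338:352,2]-I[r,338:352,1])],[int(v) for v in I[r,338:352,1]])
s=cv2.imread("pics/scene11.png").astype(int)
print("scene")
for r in range(292,308): print(r,[int(v) for v in (s[r,268:282,2]-s[r,268:282,1])],[int(v) for v in s[r,268:282,1]])
E
```

```text
11 R-G
228 [-4, -1, 1, 0, -2, -1, -2, -3, -1, -3, -2, -3, -2, -3] [200, 192, 179, 154, 161, 176, 181, 194, 197, 204, 204, 210, 218, 211]
229 [1, 0, 1, 3, 6, 7, 0, -1, -2, -2, 0, -1, -2, 1] [83, 81, 78, 73, 132, 146, 92, 102, 121, 129, 141, 150, 169, 148]
230 [-2, -1, -1, 1, 8, 6, 0, -2, 0, 0, -2, -1, -1, 0] [87, 90, 91, 80, 175, 199, 102, 91, 92, 87, 91, 88, 85, 86]
231 [-2, -2, 0, 1, 5, 7, -1, -1, 0, -1, 0, 1, 0, -1] [146, 137, 122, 86, 153, 170, 97, 91, 89, 88, 80, 86, 87, 89]
232 [-2, -2, -2, -1, -1, -2, 1, 2, 1, -2, 0, -1, -2, -1] [214, 202, 172, 90, 93, 90, 83, 108, 109, 129, 143, 142, 147, 148]
233 [-2, -1, -1, 0, -1, 0, 2, 3, 2, -3, -3, -2, -3, -1] [211, 210, 186, 74, 100, 97, 103, 144, 148, 189, 219, 211, 214, 208]
234 [-2, -3, -2, -1, 0, 1, 1, 4, 2, -2, -2, -1, -1, 0] [180, 182, 160, 81, 100, 98, 94, 127, 142, 187, 220, 211, 203, 193]
235 [1, -1, -2, -2, -3, -1, -1, -3, -2, -2, -1, -3, -2, -2] [129, 127, 101, 88, 103, 102, 97, 95, 113, 171, 196, 189, 167, 156]
236 [1, 2, -1, 0, 1, -1, 0, 0, 0, -1, 1, 1, 2, 1] [155, 145, 124, 106, 102, 110, 115, 104, 106, 117, 114, 111, 111, 
[... 2375 characters left out ...]
 1, 4, 1, -3, -4, -4, -5, -5, -5, -6] [143, 179, 135, 96, 101, 131, 105, 93, 83, 83, 92, 109, 138, 174]
303 [-2, -3, -5, -2, -2, 5, 1, -3, -2, -3, -4, -5, -2, -4] [85, 101, 93, 85, 100, 117, 102, 80, 83, 82, 87, 96, 122, 143]
304 [-2, -4, -5, -5, -2, 0, 3, -1, -2, -4, -5, -3, -2, -3] [69, 84, 89, 88, 98, 119, 103, 85, 85, 83, 81, 87, 99, 123]
305 [-2, -3, -7, -5, -5, -1, -2, -1, -4, -2, -6, -3, -4, -3] [61, 60, 87, 88, 90, 94, 88, 85, 85, 81, 85, 86, 93, 103]
306 [-4, -1, -2, -3, -3, -5, -2, -7, -4, -3, -2, -1, -2, -2] [94, 60, 75, 90, 89, 87, 83, 84, 85, 79, 80, 78, 84, 89]
307 [-5, -3, -4, -5, -6, -2, -3, -6, -2, -4, -7, -5, -5, -2] [131, 81, 70, 89, 88, 84, 86, 81, 74, 78, 85, 85, 82, 84]
```

```bash
python3 - <<'E'
from h import *
for z in(.031,.035,.040): print("ptr top",z,Bd(onz("top",(342.62,230.5),z)).round(4))
for x in(345.1,345.4): print("blade top",Bd(onz("top",(x,233.4),.042)).round(4))
# scene: pointer top ridge row 296.5 ; blade top row 300.3
for z in(.033,.036,.040): print("ptr scene",z,Bd(onz("scene",(274.9,296.4),z)).round(4))
print("blade scene",Bd(onz("scene",(273.6,300.4),.042)).round(4))
for p in((342.62,230.5),): print(tri((274.9,296.4),p),"bed",Bd(tri((274.9,296.4),p)[0]).round(4))
print("blade",Bd(tri((273.6,300.4),(345.25,233.4))[0]).round(4))
E
```

```text
ptr top 0.031 [-0.0369 -0.1303  0.031 ]
ptr top 0.035 [-0.0369 -0.1294  0.035 ]
ptr top 0.04 [-0.0368 -0.1283  0.04  ]
blade top [-0.0436 -0.1344  0.042 ]
blade top [-0.0435 -0.1351  0.042 ]
ptr scene 0.033 [-0.0345 -0.125   0.033 ]
ptr scene 0.036 [-0.0353 -0.1262  0.036 ]
ptr scene 0.04 [-0.0365 -0.1277  0.04  ]
blade scene [-0.0438 -0.1342  0.042 ]
(array([ 0.49286342, -0.13623655,  0.04100934]), array([5.27237053e-05])) bed [-0.0368 -0.1281  0.041 ]
blade [-0.0437 -0.1345  0.0426]
```

```bash
python3 - <<'E'
from h import *
q=list(read_joint_positions()); q[0]+=35; move_j(q)
move_linear(tp(-.085,.10),attitude=rot(UP),v=.2); move_linear(tp(-.09),attitude=rot(UP),v=.12,max_force=15)
h=move_linear(tp(-.1025),attitude=rot(UP),v=.03,max_force=12); print(h,Bd(read_tcp_pos()).round(4),(RB.T@read_wrist_force()).round(1),read_time())
y=-.1025
while y>-.112:
    y-=.0015
    h=move_linear(tp(y),attitude=rot(UP),v=.01,max_force=12); p=Bd(read_tcp_pos())
    print(h,round(y,4),p.round(4),(RB.T@read_wrist_force()).round(1),round(read_time(),2))
    if h or p[1]<-.1072: break
im=snapshot("scene")[:,:,::-1]; cv2.imwrite("pics/scene12.png",im); crop(0,im,256,276,296,306,"s12")
s=im.astype(int)
for r in range(296,306): print(r,[int(v) for v in s[r,268:284,1]])
E
```

```text
False [ 0.0003 -0.1025  0.2272] [0.7 1.6 0.6] 39.5917
False -0.104 [ 0.0003 -0.1029  0.2271] [-0.6  3.9  2.9] 39.89
False -0.1055 [ 0.0003 -0.1042  0.227 ] [0.  6.5 3. ] 40.19
False -0.107 [ 0.0004 -0.1057  0.227 ] [-1.4  5.3  3.1] 40.49
False -0.1085 [ 0.0004 -0.1071  0.227 ] [0.1 5.8 2.9] 40.79
False -0.11 [ 0.0004 -0.1086  0.227 ] [-0.3  5.4  4.1] 41.09
s12 256 276 20.0
296 [154, 137, 90, 86, 90, 89, 96, 118, 148, 187, 225, 224, 223, 224, 219, 221]
297 [174, 203, 110, 85, 90, 85, 90, 104, 134, 165, 202, 221, 224, 223, 222, 224]
298 [221, 216, 171, 100, 87, 87, 87, 109, 158, 195, 207, 197, 223, 223, 222, 221]
299 [185, 181, 207, 142, 95, 106, 113, 133, 178, 154, 126, 175, 227, 222, 220, 219]
300 [212, 218, 216, 172, 140, 172, 172, 109, 120, 116, 112, 144, 192, 221, 220, 223]
301 [179, 177, 150, 135, 117, 155, 149, 112, 114, 115, 113, 124, 165, 217, 223, 225]
302 [147, 187, 144, 100, 109, 135, 121, 109, 113, 110, 107, 112, 141, 185, 223, 224]
303 [94, 108, 95, 91, 106, 131, 111, 95, 105, 97, 89, 101, 126, 151, 186, 221]
304 [76, 92, 90, 91, 103, 123, 111, 89, 89, 91, 84, 95, 112, 134, 167, 213]
305 [65, 67, 85, 93, 94, 98, 90, 91, 91, 88, 89, 89, 91, 115, 139, 181]
```

View pics/s12.png

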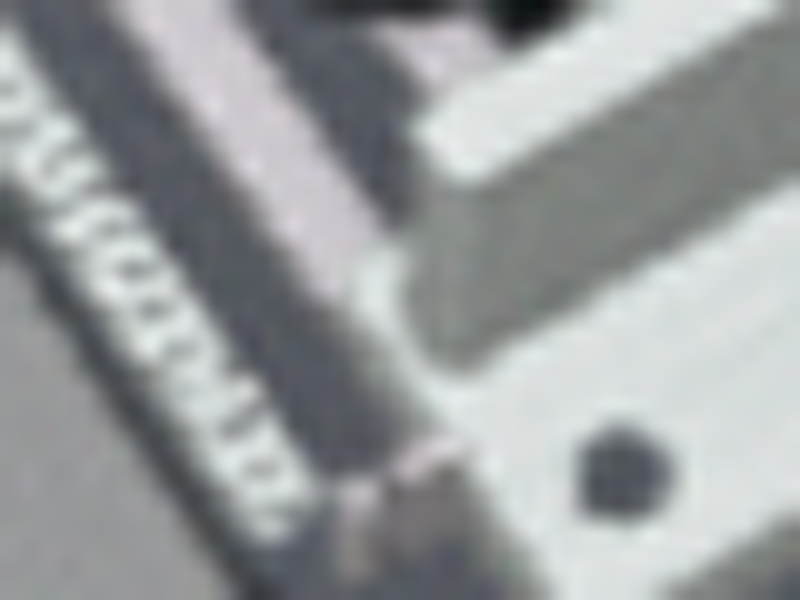

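```bash
python3 - <<'E'
from h import *
for z in(.0395,.0404,.041): print("ptr scene",z,Bd(onz("scene",(276.3,298.5),z)).round(4))
for p in((273.6,300.4),(273.5,300.6),(273.5,300.2)): print("blade scene",Bd(onz("scene",p,.042)).round(4))
# retreat and top look
pe=Bd(read_tcp_pos())[1]
move_linear(tp(pe+.012),v=.1); move_linear(tp(.0,.2),v=.25)
q=list(read_joint_positions()); q[0]-=35; move_j(q); print(read_time())
im=snapshot("top")[:,:,::-1]; cv2.imwrite("pics/top13.png",im); crop(0,im,320,215,360,245,"t13")
im=im.astype(int)
for r in range(228,237): print(r,[int(v) for v in im[r,338:352,2]-im[r,338:352,1]],[int(v) for v in im[r,338:352,1]])
im=snapshot("scene")[:,:,::-1]; cv2.imwrite("pics/scene13.png",im); crop(0,im,180,150,320,255,"s13")
E
```

```text
ptr scene 0.0395 [-0.0364 -0.1327  0.0395]
ptr scene 0.0404 [-0.0366 -0.133   0.0404]
ptr scene 0.041 [-0.0368 -0.1333  0.041 ]
blade scene [-0.0438 -0.1342  0.042 ]
blade scene [-0.0442 -0.1345  0.042 ]
blade scene [-0.0438 -0.1338  0.042 ]
43.5
t13 320 215 20.0
228 [-2, -1, -2, 0, -2, 0, -1, 0, -1, -1, -2, -2, -1, -2] [208, 208, 201, 174, 155, 149, 160, 187, 189, 186, 205, 209, 210, 216]
229 [-1, 0, 0, 0, -1, 0, 5, 5, 3, -2, -2, -1, -2, -1] [81, 80, 76, 84, 84, 87, 97, 150, 154, 124, 143, 152, 155, 179]
230 [-1, -1, 0, -1, -2, 0, 7, 6, 3, -1, -2, -1, 1, -1] [84, 89, 92, 95, 96, 93, 106, 162, 152, 84, 88, 85, 83, 81]
231 [-2, -2, -2, -2, -1, 2, 3, 5, 4, -1, 2, 0, -1, -2] [146, 138, 124, 99, 89, 87, 111, 158, 142, 77, 78, 84, 88, 83]
232 [-1, -3, -3, 1, 0, 1, 2, 2, 0, -4, -2, 0, -3, 0] [212, 202, 174, 88, 85, 86, 95, 117, 112, 123, 144, 140, 148, 146]
233 [-1, 0, -3, -1, -4, 0, 4, 4, 3, -2, -1, -2, -2, -1] [210, 211, 187, 74, 102, 101, 100, 141, 145, 188, 218, 208, 213, 210]
234 [-2, -1, 0, 0, -1, -1, 2, 3, 1, -2, -1, -2, -2, -2] [178, 182, 156, 80, 101, 100, 93, 126, 142, 188, 221, 209, 204, 197]
235 [-1, 0, -1, -2, -1, -1, -2, -2, -3, 2, -1, -3, -1, -2] [130, 127, 99, 83, 99, 98, 97, 94, 113, 169, 196, 189, 165, 156]
236 [3, 2, 1, 1, 0, 1, -1, -2, -1, 0, 1, 2, 1, 2] [153, 146, 120, 105, 104, 106, 117, 108, 105, 113, 113, 112, 111, 101]
s13 180 150 5.714285714285714
```

View pics/t13.png

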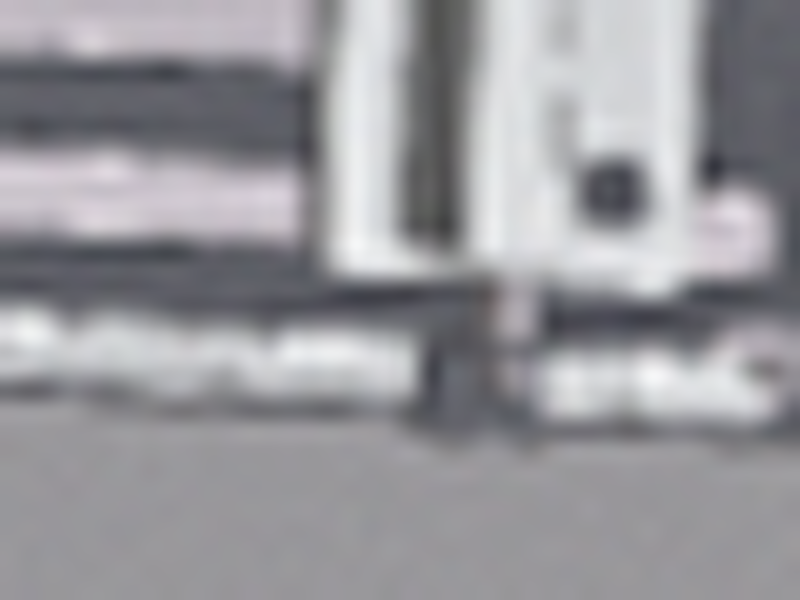

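View pics/s13.png

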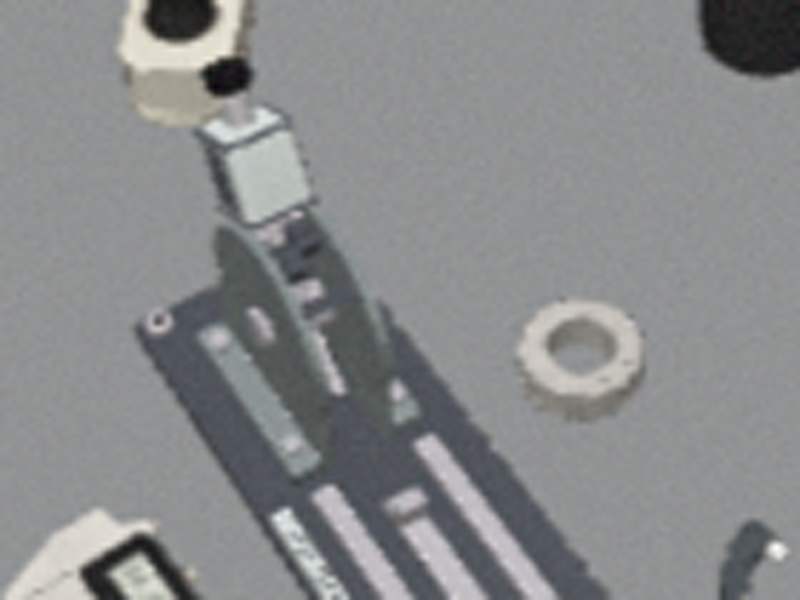

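```bash
python3 - <<'E'
from h import *
print(read_wrist_force().round(1),read_tcp_pos().round(3)); hand_in(); print(read_time())
E
```

```text
[ 0.5 -0.7 -0. ] [0.448 0.296 0.372]
the job is handed in; nothing more can be done
the job is handed in; nothing more can be done
```

The job is done and handed in at about 43.6 s, with the arm clear of everything. The lever is flipped and locked, and the slide is pushed to the index mark. One given dimension, the pointer offset, did not match what I saw.

- **Lever and collar:** I pinched the collar and lifted it 12 mm, then carried the lever to 0.62 rad. There I let the collar ride on the sector and pushed the lever by its cap until it stopped dead at about 0.95 rad. It did not move further under 17 N. Pressing a fingertip on the collar's top met it 85.5 mm from the pivot (86 mm expected when home), so the collar is fully home.
- **One odd reading:** the push on the lever read only 0 to 2 N over most of the ride, less than the 3 to 8 N stated. The dead stop and the collar height still both point to a proper lock.
- **Slide:** I pushed it by the tab in small steps at about 5 to 6 N. In the last top view the pointer and the index blade are in line to within about 0.7 mm. The scene view puts the pointer about 1 mm short, and neither view shows it past the mark.
- **Other things:** the blade sits on the same pixels as at the start, so it has not shifted. I never touched the measuring tools.

**Disagreement:** the only pointer I can see, a steel plate on the slide's -x side, sits about 14 mm behind the tab face, not the stated 35 mm. Both camera views agree on its position, and touch confirmed the tab face. I lined up the visible pointer; if the 35 mm figure is right, the slide is about 20 mm past the mark.

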